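Sweep the inclined test face clear, then hold the plunger probe square on its target

TASK

Sweep the three black offcuts off the inclined test face with the scraper block (do not touch them with the fingers) and stand the scraper back on the worktop. Then take the plunger probe out of its stand and hold its tip gently inside the target ring on the face, the probe square to the face and its spring plunger pressed about half way in. Finish while still holding it there; leave the other things on the bench alone.

Things in the scene. Friction and masses are not known exactly. Their poses are not given: they have to be found in the camera images.
- test_block: fixed aluminium test block (dark foot 126 x 110 mm) with a flat inclined face, 120 (x) by 100 mm (y), no rim; origin at the centre of the face, 35 mm above the worktop; z is the outward normal; x points up the slope, which rises 0.30 rad (17 degrees): low edge (-x) about 17 mm, high edge (+x) 53 mm above the worktop. The low edge is towards the robot, turned up to 0.42 rad either way.
- target: target stuck on the face: thin black ring, 18 mm outside and 14 mm inside diameter, with a dot in the middle, 0.7 mm thick; origin at its centre on the face, z along the face's normal. Its place on the face differs each time, within 25 mm of the face's centre along either axis.
- chip_1: a small black moulded offcut, about 14 x 9 x 7 mm; the origin is the centre of its underside. It starts lying on the inclined face.
- chip_2: a small black moulded offcut, about 16 x 13 x 7 mm, L-shaped; the origin is the centre of its underside. It starts lying on the inclined face.
- chip_3: a small black moulded offcut, about 11 x 11 x 8 mm; the origin is the centre of its underside. It starts lying on the inclined face.
- scraper: loose scraper block standing on the worktop, about 0.12 kg: white base 24 (x) x 90 (y) x 14 mm high with a black upright grip rib, 14 (x) x 56 mm (y), its top 54 mm above the base's underside. Origin at the centre of the underside, z up. Grip the rib across its 14 mm; it sweeps along its own x.
- stand: the fixed grey stand block of the probe, 64 x 64 x 55 mm on an 84 x 84 x 6 mm foot, with an upright square through hole of 21 mm width in its centre; origin at the centre of its underside on the worktop.
- probe: loose plunger probe, about 0.12 kg, upright in the stand's hole. Origin on its axis under its 30 mm collar (5 mm thick, rests on the stand top, z 55 mm); z up, away from the tip. Black handle 20 x 20 mm square, sides along x and y, 5 to 65 mm over the origin; 12 mm button to 70. Below: steel nose 16 mm across, 26 mm long, then brass plunger 6 mm across, 18 mm long. Raise 45 mm to leave the hole.
- probe_tip (a point): the very end of the brass plunger; 44 mm below the probe's origin on its axis when the plunger is not pressed. Moves with the plunger.
- plunger (a joint): how far the spring plunger is pushed into the probe, m: 0 fully out (at rest), 0.010 fully in. The spring starts at 0.8 N and adds 0.4 N per mm, about 2.8 N half way.
- bin: bystander (fixed): blue open parts bin, 142 x 104 x 62 mm; origin at the centre of its underside.
- tape: bystander: roll of brown tape lying flat, about 92 mm across and 48 mm high; origin at the centre of its underside.
- tweezers: bystander: tweezers lying flat, 14 x 124 x 9 mm, long along their y; origin at the centre of their underside.
Things that resemble listed ones, but are neither listed nor needed, are in the scene too. What is shaped like the probe but purple is not meant.

How it is judged:
By the outcome, as a careful person would: the job done as asked, in the order asked, and still so for the second after the job is handed in, while the arm keeps its last pose, push and grip.
It also fails if it takes over 58 s, if anything falls off the work surface, if the arm or the gripper's body presses on something with over 40 N, if the wrist force passes 120 N, or if a joint passes its speed limit or range.

ROBOT

A 7-joint arm with a two-finger parallel gripper is mounted at the origin on a cart in front of the work surface, level with it; the furniture and walls round the work are solid. World frame = base frame: x ahead of the robot, y to its left, z up, the work surface at z = 0. Lengths are in m, angles in rad, forces in N, time in s.
With the tool pointing down it reaches from about 0.4 to 0.875 m from the base axis. Payload 19.3 kg.
Tool frame: the origin (TCP) lies between the finger pads; the fingertips stand 17 mm ahead of it and the grasp point (between the pads) lies 2 mm behind it; z points along the fingers, x is the direction in which the jaws open and shut, and the axes are right-handed (so a half turn about z gives the same grasp; the last joint's range is limited). The gripper opens to 85 mm and grips with 20 to 120 N. Pads are 22 mm wide; open, the fingers measure 114 mm over their backs; the gripper's body (76 mm by 85 mm) begins 54 mm behind the grasp point. The pads swing forward as they close: fully open they stand 13 mm farther back than shut.
Start: joints at [-1.385, 0.521, -0.036, 1.599, 0.021, 1.021, -0.113], TCP at [0.158, 0.605, 0.248] pointing down, gripper open.
Joint ranges: [-2.91, 2.91], [-0.3, 2.13], [-1.5, 1.42], [0.17, 2.43], [-1.26, 4.41], [0.16, 1.93], [-2.52, 2.52]. Speed limits (rad/s): [1.89, 1.89, 2.39, 2.39, 3.01, 3.01, 3.01].

INTERFACE

Orientations are given as [roll, pitch, yaw] about the fixed x, y, z axes, in that order (R = Rz(yaw) Ry(pitch) Rx(roll)).
In Python, from workcell import bot gives the robot as it stands. The module is installed in compiled form; this text tells all that it offers.
- The arm moves only by the tool arm_command, never from a script. Its argument "targets" is a list of rows, each a list of 6 numbers: the shift along the tool's x, y, z in mm, then the turn, a rotation vector about the tool's x, y, z in degrees. In form: [[x, y, z, wx, wy, wz], ...]. A call has 1 to 8 rows; each row shifts and turns the pose as measured when the row begins, along the tool's axes as they then stand; what a row does not reach is not made up. A row lasts 1/10 s, in which the tool goes at most 50 mm and 8.59 degrees, less where a joint would pass 70% of its speed; a pose out of reach is approached as far as the arm can. A call is refused whole if a number of a shift passes 50 or a number of a turn 8.59, either way. A call with a gripper value outside its range is refused whole. "grip" is the opening in per cent of the stroke, from 0 (shut) to 100 (fully open), set as the call begins (left out, the last holds). The fingers move at their own pace and stop on an object; "grip_force" is the grip in N (left out, the last holds). Time passes only in rows, so rows that do not move let the fingers close. It gives the time, the measured TCP pose, the force and the opening at its end, in the units of the state.
- bot.observe(): the state, without advancing time (a new reading comes with each control period).
- bot.grab_frame(name): name is "scene" or "top" or "wrist"; returns a dict with "color" (420x560x3 uint8, red, green, blue), "depth" (420x560 float32, m along the optical axis (not along the pixel's ray), 0 where there is no reading), "fov_y" (degrees; the focal length in pixels is half the picture's height over the tangent of half this angle, whatever the lens; pixels are square), "cx", "cy" (the principal point, pixels), "D" ([k1, k2, p1, p2, k3] as OpenCV has them; the pictures are not rectified), "R" (3x3) and "t" (3): a world point X has camera coordinates R X + t; the wrist camera has in their place "hand_eye" (4x4, takes a point from camera to tool coordinates, whose origin is the TCP and whose axes are the tool frame's). Camera axes: x right, y down, z forward; pixel columns grow to the right and rows downward; lengths in m; the calibration is good to about 2 mm. A picture is of the moment at which its call begins: read the wrist's pose just before it.
- bot.job_done(): hands the job in, once; it reports no verdict.
The state is a dict: "clock": time; "qpos": joint angles; "qd": joint speeds; "joint_efforts": joint torques, N m; "position": TCP position; "tool_rot": TCP orientation; "force": force on the tool from outside, world axes, zero at the start; "moment": the same for the moment, N m; "grip_width": finger opening in m.
Only numpy, scipy, OpenCV 4.12 (cv2) and the standard library are available. Lean on these libraries where they do the work, as an engineer would, in place of code of your own. Each camera call takes 0.05 s, during which the arm holds its last target. There are 200 camera calls.

## Working session

There is one attempt and no reset: what is moved stays moved. The work goes in short steps, Python scripts to look and compute and a tool call to move; the robot and the scene stay as the last step left them, time stands still between calls to the robot, and variables do not carry over. Pictures are saved under pics/ and viewed, about 8 in all and at most 12, crops included, and the job is handed in when it is done.

Besides the shell and the picture viewer there is one more tool, called as name(argument=value, ...), one argument or row to a line, values as JSON. arm_command: Moves the arm, as the interface text tells. Its arguments: {"type":"object","properties":{"targets":{"type":"array"},"grip":{"type":"number"},"grip_force":{"type":"number"}},"required":["targets"]}

```bash
mkdir -p pics; cat > h.py <<'E'
import numpy as np, cv2
from scipy.spatial.transform import Rotation as Ro
from workcell import bot
def toolT(s):
    T=np.eye(4); T[:3,:3]=Ro.from_euler('xyz',s['tool_rot']).as_matrix(); T[:3,3]=s['position']; return T
def grab(name):
    s=bot.observe(); f=bot.grab_frame(name)
    h,w=f['color'].shape[:2]; fl=h/2/np.tan(np.radians(f['fov_y'])/2)
    f['K']=np.array([[fl,0,f['cx']],[0,fl,f['cy']],[0,0,1]]); f['D']=np.array(f['D'],float)
    if 'hand_eye' in f: f['C']=toolT(s)@np.array(f['hand_eye'])
    else:
        T=np.eye(4);T[:3,:3]=f['R'];T[:3,3]=f['t'];f['C']=np.linalg.inv(T)
    return f
def cloud(f):
    h,w=f['depth'].shape; v,u=np.mgrid[:h,:w]
    n=cv2.undistortPoints(np.stack([u.ravel(),v.ravel()],1).astype(float)[:,None],f['K'],f['D'])[:,0]
    P=np.c_[n,np.ones(len(n))]*f['depth'].reshape(-1,1)
    return (P@f['C'][:3,:3].T+f['C'][:3,3]).reshape(h,w,3)
def proj(f,X):
    M=np.linalg.inv(f['C']); X=np.atleast_2d(X).astype(float)
    return cv2.projectPoints(X,cv2.Rodrigues(M[:3,:3])[0],M[:3,3],f['K'],f['D'])[0][:,0]
def ray(f,u,v):
    n=cv2.undistortPoints(np.array([[[u,v]]],float),f['K'],f['D'])[0,0]
    d=f['C'][:3,:3]@np.array([n[0],n[1],1]); return f['C'][:3,3],d
def hitz(f,u,v,z):
    o,d=ray(f,u,v); return o+d*(z-o[2])/d[2]
def save(f,n,crop=None,k=1):
    im=f['color'][:,:,::-1]
    if crop: a,b,c,d=crop; im=im[b:d,a:c]
    cv2.imwrite('pics/'+n+'.png',cv2.resize(im,None,fx=k,fy=k,interpolation=cv2.INTER_CUBIC))
E
python3 - <<'E'
from h import *
import pickle
s=bot.observe(); print(s)
a=grab('scene'); b=grab('top')
pickle.dump((a,b),open('f0.pkl','wb'))
for f in (a,b): print(f['C'].round(3).tolist(),f['fov_y'],f['D'])
im=np.vstack([a['color'],b['color']])
cv2.imwrite('pics/s0.png',cv2.resize(a['color'][:,:,::-1],(800,600),interpolation=cv2.INTER_CUBIC)); cv2.imwrite('pics/t0.png',cv2.resize(b['color'][:,:,::-1],(800,600),interpolation=cv2.INTER_CUBIC))
E
```

```text
{'clock': 0.0, 'qpos': array([-1.38518486,  0.52199802, -0.03630549,  1.60001814,  0.02116899,
        1.02107266, -0.11280252]), 'qd': array([ 2.62642529e-03, -3.89449241e-04,  3.35063589e-04, -3.23673712e-06,
       -1.47678813e-04, -2.34893445e-03, -4.98603397e-04]), 'joint_efforts': array([ 9.33362708e-05, -9.27099538e+01,  1.98028497e+00, -3.69929373e+01,
        1.78745360e-02,  8.05174961e-03,  6.33253705e-06]), 'position': array([0.15810231, 0.60434407, 0.24773229]), 'tool_rot': array([3.14152917e+00, 1.11059580e-03, 1.31493731e+00]), 'force': array([0.37601589, 0.97969377, 0.2556035 ]), 'moment': array([ 7.98723704e-05, -1.09936267e-02, -1.38877626e-02]), 'grip_width': 0.08551059445029784}
[[0.486, -0.535, 0.691, -0.606], [-0.874, -0.305, 0.379, -0.511], [0.008, -0.788, -0.616, 1.007], [0.0, 0.0, 0.0, 1.0]] 43.93360973266619 [-0.09529082  0.          0.          0.          0.        ]
[[0.02, -0.991, 0.133, 0.288], [-1.0, -0.018, 0.015, 0.065], [-0.012, -0.134, -0.991, 1.37], [0.0, 0.0, 0.0, 1.0]] 52.99906671563862 [0.03013492 0.         0.         0.         0.        ]
```

View pics/s0.png

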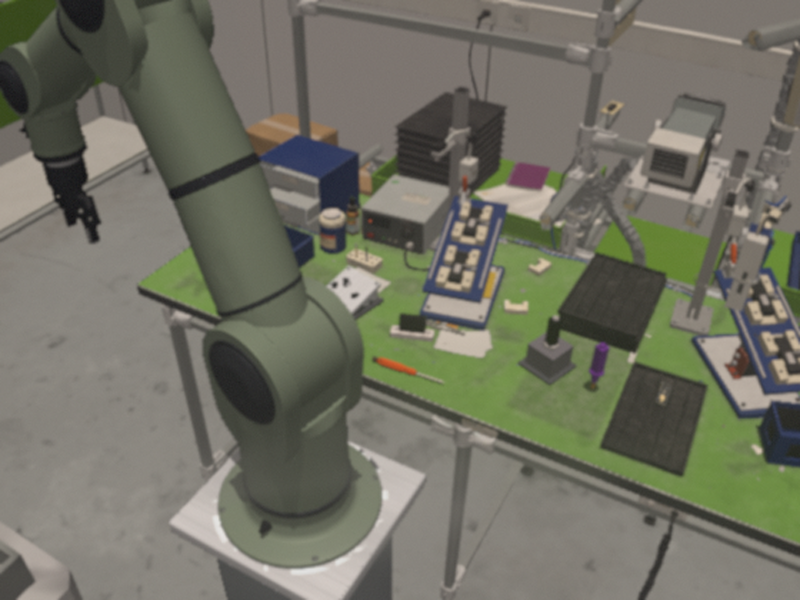

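View pics/t0.png

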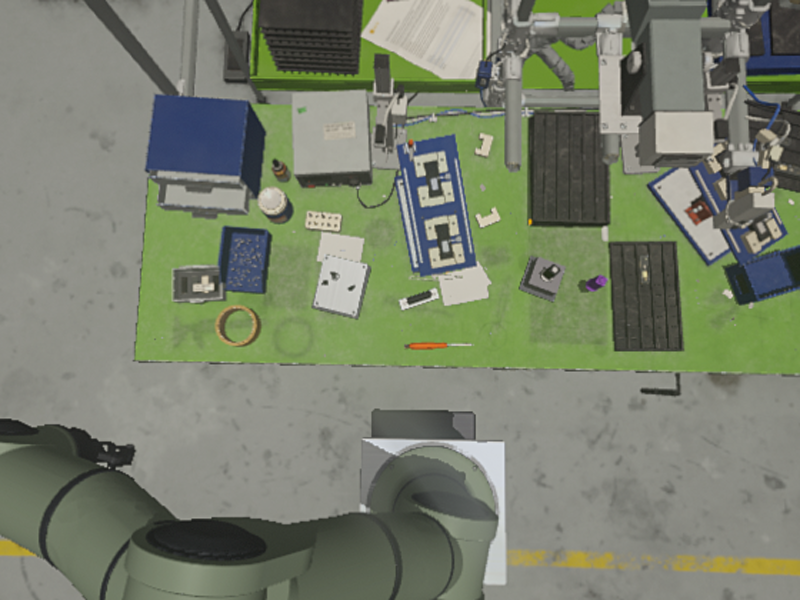

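The top view (shown at 800 px) has the test block with three chips at (341,287), the scraper (white base, black rib) at (418,298), and the stand with the black probe at (545,275). The purple look-alike is at (597,283) and isn't the one meant. Next I'll take an enlarged crop and measurements.

```bash
python3 - <<'E'
from h import *
import pickle
a,b=pickle.load(open('f0.pkl','rb'))
t=b['color'][165:225,210:425,::-1]; s=a['color'][180:275,220:435,::-1]
im=np.vstack([cv2.resize(t,(774,216),interpolation=cv2.INTER_CUBIC),cv2.resize(s,(774,342),interpolation=cv2.INTER_CUBIC)])
cv2.imwrite('pics/c1.png',im)
P=cloud(b)
for n,(u,v) in dict(block=(341,287),scr=(418,298),scr_rib=(420,297),probe=(547,271),stand=(535,280),purple=(597,283),table=(500,320)).items():
    print(n,P[int(v*.7),int(u*.7)].round(3))
# face plane
R=P[175:225,215:265].reshape(-1,3)
m=(R[:,2]>.012)&(R[:,2]<.06); Q=R[m]
for i in range(6):
    A=np.c_[Q[:,:2],np.ones(len(Q))]; c=np.linalg.lstsq(A,Q[:,2],rcond=None)[0]
    r=Q[:,2]-A@c; Q=Q[abs(r)<max(.003,2*r.std())] if i<5 else Q
print(c,len(Q),r.std(),'yaw',np.arctan2(c[1],c[0]),'tilt',np.arctan(np.hypot(c[0],c[1])))
rc=cv2.minAreaRect(Q[:,:2].astype(np.float32)*1000); print(rc)
# scraper
R=P[195:222,270:315].reshape(-1,3); 
for lo,hi in((.007,.03),(.04,.065)):
    q=R[(R[:,2]>lo)&(R[:,2]<hi)]; print(lo,len(q),q.mean(0).round(4),cv2.minAreaRect(q[:,:2].astype(np.float32)*1000))
R=P[170:215,355:400].reshape(-1,3)
for lo,hi in((.045,.065),(.1,.14)):
    q=R[(R[:,2]>lo)&(R[:,2]<hi)]; print(lo,len(q),q.mean(0).round(4),cv2.minAreaRect(q[:,:2].astype(np.float32)*1000))
E
```

```text
block [0.483 0.214 0.037]
scr [0.458 0.041 0.053]
scr_rib [0.461 0.035 0.052]
probe [ 0.516 -0.233  0.092]
stand [ 0.5   -0.216  0.055]
purple [ 0.489 -0.335  0.103]
table [ 0.416 -0.15  -0.006]
[ 0.29784286 -0.06610085 -0.09506609] 1006 0.002299762543357103 yaw -0.21839232771066075 tilt 0.2961196287203783
((483.8953857421875, 213.53900146484375), (103.82648468017578, 119.0442886352539), 77.86353302001953)
0.007 141 [0.4599 0.031  0.0141] ((465.34381103515625, 31.609222412109375), (81.62516021728516, 128.25140380859375), 1.993046522140503)
0.04 82 [0.459  0.0375 0.0531] ((459.6390075683594, 37.16001892089844), (13.843050956726074, 55.477569580078125), 19.718570709228516)
0.045 342 [ 0.5104 -0.2398  0.0551] ((512.94189453125, -243.38705444335938), (64.78825378417969, 64.70907592773438), 69.92422485351562)
0.1 56 [ 0.5114 -0.2407  0.1191] ((512.697021484375, -242.43458557128906), (19.044605255126953, 21.520973205566406), 56.54039764404297)
```

View pics/c1.png

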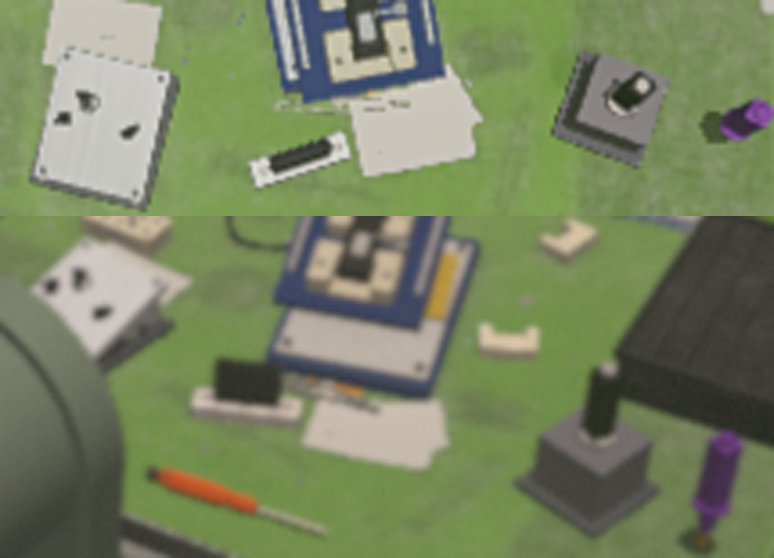

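The crop confirms which things are meant. The scraper's white base and black rib are at (300,160) in the upper panel and the black-handled probe is in the grey stand at (610,95). The purple one stands loose at (745,118). The three chips are at (88,100), (62,118) and (131,130), and the ring is visible beside the first. I'll move over the block for a wrist view on the way to the scraper.

```bash
cat >> h.py <<'E'
def plan(p,R,n):
    s=bot.observe(); T=toolT(s); p0=T[:3,3]; R0=Ro.from_matrix(T[:3,:3]); R=Ro.from_matrix(R) if not isinstance(R,Ro) else R
    w=(R0.inv()*R).as_rotvec(); p=np.array(p,float)
    print('dist',np.linalg.norm(p-p0)*1e3,'rot',np.degrees(w).round(2),'n',n)
    rows=[]
    for i in range(n):
        Ri=R0*Ro.from_rotvec(w*i/n); d=Ri.inv().apply((p-p0)/n)*1e3
        rows.append(list(d.round(1))+list(np.degrees(w/n).round(2)))
    for r in rows: print([float(x) for x in r])
def down(yaw): return Ro.from_euler('xyz',[np.pi,0,yaw])
E
python3 -c "
from h import *
plan([.46,.2,.27],down(.344),14)"
```

```text
dist 505.17022576008463 rot [3.000e-02 5.000e-02 5.563e+01] n 14
[-22.5, 28.2, -1.6, 0.0, 0.0, 3.97]
[-20.5, 29.7, -1.6, 0.0, 0.0, 3.97]
[-18.4, 31.0, -1.6, 0.0, 0.0, 3.97]
[-16.2, 32.2, -1.6, 0.0, 0.0, 3.97]
[-13.9, 33.3, -1.6, 0.0, 0.0, 3.97]
[-11.6, 34.1, -1.6, 0.0, 0.0, 3.97]
[-9.2, 34.9, -1.6, 0.0, 0.0, 3.97]
[-6.7, 35.4, -1.6, 0.0, 0.0, 3.97]
[-4.3, 35.8, -1.6, 0.0, 0.0, 3.97]
[-1.8, 36.0, -1.6, 0.0, 0.0, 3.97]
[0.7, 36.0, -1.6, 0.0, 0.0, 3.97]
[3.2, 35.9, -1.6, 0.0, 0.0, 3.97]
[5.7, 35.6, -1.6, 0.0, 0.0, 3.97]
[8.1, 35.1, -1.6, 0.0, 0.0, 3.97]
```

arm_command(
  targets=[
    [-22, 28, -2, 0, 0, 4],
    [-20, 30, -2, 0, 0, 4],
    [-18, 31, -2, 0, 0, 4],
    [-16, 32, -2, 0, 0, 4],
    [-14, 33, -2, 0, 0, 4],
    [-12, 34, -2, 0, 0, 4],
    [-9, 35, -2, 0, 0, 4],
    [-7, 35, -2, 0, 0, 4],
  ],
)

```text
clock: 0.9
position: [0.3298, 0.3669, 0.2614]
tool_rot: [3.141, 0.006, 0.743]
force: [0.8, 0.5, -0.1]
grip_width: 0.0853
```

arm_command(
  targets=[
    [-4, 36, -2, 0, 0, 4],
    [-2, 36, -2, 0, 0, 4],
    [1, 36, -2, 0, 0, 4],
    [3, 36, -2, 0, 0, 4],
    [6, 36, -2, 0, 0, 4],
    [8, 35, -2, 0, 0, 4],
    [0, 0, 0, 0, 0, 0],
  ],
)

```text
clock: 1.6
position: [0.4608, 0.1777, 0.274]
tool_rot: [3.138, 0.005, 0.299]
force: [0.8, 0.2, -0.2]
grip_width: 0.0857
```

```bash
python3 - <<'E'
from h import *
import pickle
s=bot.observe(); print(s['clock'],s['position'],s['tool_rot'],s['qpos'].round(2))
f=grab('wrist'); pickle.dump(f,open('w1.pkl','wb')); print(f['C'].round(3).tolist(),np.array(f['hand_eye']).round(3).tolist())
save(f,'w1')
E
```

```text
1.6 [0.46078339 0.17766206 0.27404234] [3.13766417 0.00518207 0.29874782] [-0.77  0.3   0.35  1.92 -0.12  0.95 -0.06]
[[0.956, 0.284, 0.077, 0.44], [0.294, -0.918, -0.267, 0.246], [-0.005, 0.278, -0.961, 0.4], [0.0, 0.0, 0.0, 1.0]] [[1.0, 0.0, -0.0, -0.001], [0.0, 0.962, 0.274, -0.071], [0.0, -0.274, 0.962, -0.126], [0.0, 0.0, 0.0, 1.0]]
```

View pics/w1.png

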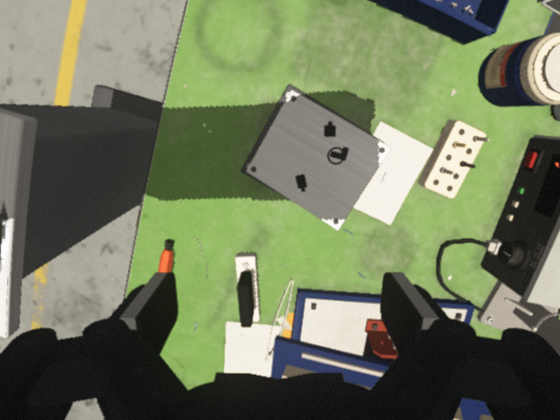

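The wrist view shows the block (245–385, 85–228), with chips at (330,129), (338,155, inside the ring) and (301,183). The scraper is at (247,290) and the tweezers at (283,320), beside the blue jig. I'll measure the face, chips, ring and scraper from this frame.

```bash
python3 - <<'E'
from h import *
import pickle
f=pickle.load(open('w1.pkl','rb')); P=cloud(f)
R=P[80:235,235:395].reshape(-1,3); Q=R[(R[:,2]>.016)&(R[:,2]<.056)]
for i in range(8):
    A=np.c_[Q[:,:2],np.ones(len(Q))]; c=np.linalg.lstsq(A,Q[:,2],rcond=None)[0]; r=Q[:,2]-A@c
    Q=Q[abs(r)<max(.0015,2*r.std())]
n=np.array([-c[0],-c[1],1]);n/=np.linalg.norm(n)
x=np.array([n[2],0,0])-0; x=np.array([c[0],c[1],c[0]**2+c[1]**2]); x/=np.linalg.norm(x); y=np.cross(n,x)
print('yaw',np.arctan2(c[1],c[0]),'tilt',np.arccos(n[2]),len(Q),r.std())
uv=Q@np.c_[x,y]; rc=cv2.minAreaRect((uv*1000).astype(np.float32)); print(rc)
ctr=np.array(rc[0])/1000; d=Q.mean(0)@n; O=ctr[0]*x+ctr[1]*y+d*n; print('O',O)
# refine x by rect angle
a=rc[2]; a=a-90 if a>45 else a; a=np.radians(a); x,y=np.cos(a)*x+np.sin(a)*y,-np.sin(a)*x+np.cos(a)*y
print('a',a,'x',x,'n',n)
F=np.c_[x,y,n]; pickle.dump((O,F),open('face.pkl','wb'))
def onface(u,v,h=0):
    o,dd=ray(f,u,v); t=((O+h*n-o)@n)/(dd@n); return (o+t*dd-O)@F*1000
g=cv2.cvtColor(f['color'],cv2.COLOR_RGB2GRAY)
print('corners px',proj(f,[O+F@np.array([i*.06,j*.05,0]) for i,j in((1,1),(1,-1),(-1,-1),(-1,1))]).round(0).tolist())
m=np.zeros_like(g); m[100:205,280:365]=(g[100:205,280:365]<35)*255
k,l,st,ce=cv2.connectedComponentsWithStats(m)
for i in range(1,k):
    if st[i,4]>20:
        xs,ys,w,h=st[i,:4]; E=np.array([onface(u,v,.004) for v,u in np.argwhere(l==i)])
        print(st[i].tolist(),'face min',E.min(0).round(1),'max',E.max(0).round(1),'c',onface(*ce[i]).round(1))
# scraper
R=P[240:340,220:275].reshape(-1,3)
for lo,hi in((.009,.02),(.045,.062)):
    q=R[(R[:,2]>lo)&(R[:,2]<hi)]; print(lo,len(q),np.median(q,0).round(4),cv2.minAreaRect(q[:,:2].astype(np.float32)*1000))
print('table z',np.median(P[215:235,200:235,2]))
save(f,'w1c',(275,95,370,210),5)
E
```

```text
yaw -0.23024104101034926 tilt 0.29922044007383886 9778 0.0006851422313349058
((415.4044494628906, 320.6603698730469), (120.3637924194336, 100.25450134277344), 0.35864806175231934)
O [0.48583096 0.21547386 0.03528167]
a 0.006259589533473916 x [ 0.9317608  -0.21197332  0.2947696 ] n [-0.28699667  0.06727134  0.95556657]
corners px [[391.0, 147.0], [338.0, 231.0], [245.0, 171.0], [291.0, 89.0]]
[325, 123, 10, 13, 84] face min [-6.4 27.6  4. ] max [ 3.4 39.8  4. ] c [-2.7 33.7  0. ]
[331, 149, 16, 10, 69] face min [12.1 13.   4. ] max [24.9 25.8  4. ] c [19.3 18.2 -0. ]
[297, 175, 9, 15, 80] face min [ -5.7 -32.4   4. ] max [  6.3 -20.    4. ] c [ -0.2 -26.9   0. ]
0.009 636 [0.4576 0.0626 0.0143] ((473.6795959472656, 27.252460479736328), (29.105667114257812, 123.83860778808594), 31.523571014404297)
0.045 587 [0.4596 0.0422 0.0539] ((460.1614685058594, 38.60606002807617), (14.32162094116211, 56.33705139160156), 19.452110290527344)
table z 0.0004325011890668473
```

View pics/w1c.png

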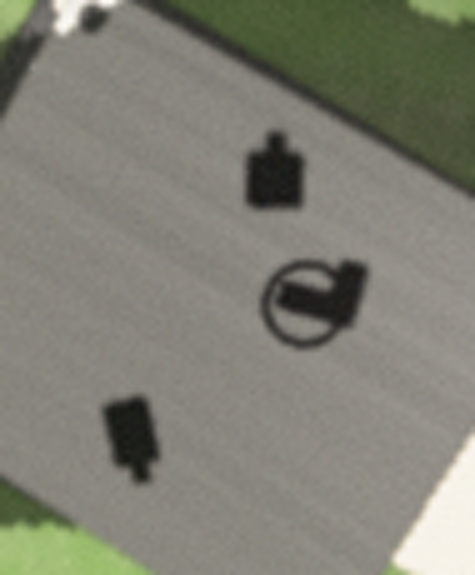

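```bash
python3 - <<'E'
from h import *
import pickle
b=pickle.load(open('f0.pkl','rb'))[1]; P=cloud(b).reshape(-1,3)
q=P[(np.hypot(P[:,0]-.46,P[:,1]-.0386)<.09)&(P[:,2]>.015)]; d=q[q[:,2].argsort()[-5:]]; print('high near',d.round(3).tolist())
q=q[np.hypot(q[:,0]-.46,q[:,1]-.0386)>.04]; print(q[q[:,2].argsort()[-3:]].round(3).tolist())
plan([.460,.0386,.110],down(.3395),7)
E
```

```text
high near [[0.53, -0.007, 0.129], [0.53, -0.013, 0.129], [0.53, 0.017, 0.129], [0.539, 0.008, 0.13], [0.539, -0.004, 0.133]]
[[0.53, 0.017, 0.129], [0.539, 0.008, 0.13], [0.539, -0.004, 0.133]]
dist 216.08937608486346 rot [ 0.17  0.34 -2.12] n 7
[-5.8, 19.2, 23.5, 0.02, 0.05, -0.3]
[-5.9, 19.1, 23.5, 0.02, 0.05, -0.3]
[-6.1, 19.1, 23.5, 0.02, 0.05, -0.3]
[-6.2, 19.1, 23.5, 0.02, 0.05, -0.3]
[-6.3, 19.1, 23.4, 0.02, 0.05, -0.3]
[-6.4, 19.1, 23.4, 0.02, 0.05, -0.3]
[-6.5, 19.0, 23.4, 0.02, 0.05, -0.3]
```

arm_command(
  targets=[
    [-6, 19, 23, 0, 0, -0.3],
    [-6, 19, 23, 0, 0, -0.3],
    [-6, 19, 23, 0, 0, -0.3],
    [-6, 19, 23, 0, 0, -0.3],
    [-6, 19, 23, 0, 0, -0.3],
    [-6, 19, 23, 0, 0, -0.3],
    [-7, 19, 23, 0, 0.3, -0.3],
    [0, 0, 0, 0, 0, 0],
  ],
  grip=45,
)

```text
clock: 2.45
position: [0.4576, 0.0426, 0.1066]
tool_rot: [-3.14, 0.001, 0.357]
force: [0.1, -0.2, 1.0]
grip_width: 0.0385
```

```bash
python3 - <<'E'
from h import *
s=bot.observe(); print(s['clock'],s['position'],s['tool_rot'],s['grip_width'],s['force'])
f=grab('wrist'); P=cloud(f).reshape(-1,3)
q=P[(P[:,2]>.045)&(P[:,2]<.062)&(np.hypot(P[:,0]-.46,P[:,1]-.0386)<.04)]; print(len(q),cv2.minAreaRect(q[:,:2].astype(np.float32)*1000))
save(f,'w2')
plan([.460,.0386,.039],down(.3395),3)
E
```

```text
2.45 [0.45762156 0.04261603 0.10656748] [-3.14031510e+00  7.08044452e-04  3.57179729e-01] 0.03848236267349332 [ 0.10776579 -0.20330552  1.03477223]
2330 ((460.51812744140625, 38.39856719970703), (14.045045852661133, 55.19306945800781), 19.64365005493164)
dist 68.88696909874704 rot [-0.1  -0.03  1.06] n 3
[-0.1, 1.9, 22.9, -0.03, -0.01, 0.35]
[-0.1, 1.9, 22.9, -0.03, -0.01, 0.35]
[-0.1, 1.9, 22.9, -0.03, -0.01, 0.35]
```

arm_command(
  targets=[
    [0, 2, 20, 0, 0, 0.4],
    [0, 2, 20, 0, 0, 0.4],
    [0, 1, 20, 0, 0, 0.2],
    [0, 0, 6, 0, 0, 0],
    [0, 0, 0, 0, 0, 0],
  ],
)

```text
clock: 3.0
position: [0.4623, 0.0468, 0.0429]
tool_rot: [-3.137, -0.006, 0.348]
force: [0.4, -0.1, -0.1]
grip_width: 0.0386
```

```bash
python3 - <<'E'
from h import *
s=bot.observe(); print(s['clock'],s['position'],s['tool_rot'],s['grip_width'],s['force'])
plan([.4605,.0384,.039],down(.342),1)
E
```

```text
3.0 [0.4622873  0.04678154 0.04287689] [-3.13715408 -0.00603931  0.34804613] 0.03855526139826189 [ 0.43053072 -0.11225184 -0.12009525]
dist 9.406114259944227 rot [-0.26 -0.35  0.35] n 1
[-4.6, 7.3, 3.8, -0.26, -0.35, 0.35]
```

arm_command(
  targets=[
    [-4, 7, 4, -0.3, -0.3, 0.3],
    [0, 0, 0, 0, 0, 0],
    [0, 0, 0, 0, 0, 0],
  ],
)

```text
clock: 3.3
position: [0.4619, 0.0396, 0.0408]
tool_rot: [3.14, -0.003, 0.344]
force: [0.3, -0.2, 0.6]
grip_width: 0.0385
```

```bash
python3 - <<'E'
from h import *
plan([.4605,.0384,.039],down(.342),1)
s=bot.observe(); print(s['clock'],s['position'],s['tool_rot'],s['grip_width'],s['force'],s['qpos'].round(3))
E
```

```text
dist 2.54543777212273 rot [ 0.07 -0.18  0.13] n 1
[-1.7, 0.6, 1.8, 0.07, -0.18, 0.13]
3.3 [0.46188027 0.03958005 0.0407837 ] [ 3.14030201 -0.00314513  0.34429043] 0.03850326428025145 [ 0.33447177 -0.22054773  0.63529299] [-0.347  0.649  0.175  2.163 -0.31   0.35   0.43 ]
```

arm_command(
  targets=[
    [-1.5, 0.5, 2, 0, 0, 0],
    [0, 0, 0, 0, 0, 0],
    [0, 0, 0, 0, 0, 0],
    [0, 0, 0, 0, 0, 0],
    [0, 0, 0, 0, 0, 0],
  ],
  grip=0,
  grip_force=50,
)

```text
clock: 3.8
position: [0.4609, 0.0387, 0.0395]
tool_rot: [3.14, -0.004, 0.344]
force: [-0.3, 0.6, -1.1]
grip_width: 0.0133
```

```bash
python3 - <<'E'
from h import *
import pickle
s=bot.observe(); print(s['clock'],s['position'],s['tool_rot'],s['grip_width'],s['force'])
O,F=pickle.load(open('face.pkl','rb'))
# tool R on face: tool x = face x, z=-n , y = z cross x
Rt=np.c_[F[:,0],-F[:,1],-F[:,2]]
print('face tool rpy',Ro.from_matrix(Rt).as_euler('xyz'))
h=s['position'][2]; print('tcp above underside',h)
tgt=O+F@np.array([.046,.004,h+.05]); print(tgt)
E
```

```text
3.8 [0.46093418 0.038675   0.03954995] [ 3.14025756 -0.00448848  0.34425345] 0.01331518436016583 [-0.29515038  0.62404075 -1.09841903]
face tool rpy [ 3.1396617  -0.2992144  -0.22369039]
tcp above underside 0.03954994519890045
[0.50388096 0.21564706 0.13440462]
```

arm_command(
  targets=[
    [0, 0, -15, 0, 0, 0],
    [0, -5, -25, 0, 0, 0],
    [0, -10, -25, 0, 0, 0],
    [0, 0, 0, 0, 0, 0],
  ],
)

```text
clock: 4.2
position: [0.4548, 0.0527, 0.1059]
tool_rot: [3.141, -0.002, 0.343]
force: [0.3, 0.3, -1.9]
grip_width: 0.0137
```

```bash
python3 - <<'E'
from h import *
s=bot.observe(); print(s['clock'],s['position'],s['tool_rot'],s['grip_width'],s['force'])
plan([.504,.2156,.1344],Ro.from_euler('xyz',[ 3.1397,-0.2992,-0.2237]),8)
E
```

```text
4.2 [0.45475639 0.05270167 0.10586394] [ 3.14074049e+00 -1.92775353e-03  3.43046573e-01] 0.013737298949563544 [ 0.34134903  0.2516375  -1.91326882]
dist 172.5546507722181 rot [-4.95 16.53 32.24] n 8
[12.7, -17.1, -3.6, -0.62, 2.07, 4.03]
[11.5, -17.9, -3.3, -0.62, 2.07, 4.03]
[10.4, -18.7, -3.1, -0.62, 2.07, 4.03]
[9.1, -19.3, -3.0, -0.62, 2.07, 4.03]
[7.9, -19.9, -2.9, -0.62, 2.07, 4.03]
[6.6, -20.4, -2.8, -0.62, 2.07, 4.03]
[5.2, -20.7, -2.8, -0.62, 2.07, 4.03]
[3.9, -21.0, -2.9, -0.62, 2.07, 4.03]
```

arm_command(
  targets=[
    [13, -17, -5, -0.6, 2.1, 4],
    [11, -18, -4, -0.6, 2.1, 4],
    [10, -19, -3, -0.6, 2.1, 4],
    [9, -19, -3, -0.6, 2.1, 4],
    [8, -20, -3, -0.6, 2.1, 4],
    [7, -20, -3, -0.6, 2.1, 4],
    [5, -21, -3, -0.6, 2.1, 4],
    [4, -21, -3, -0.6, 2.1, 4],
  ],
)

```text
clock: 5.0
position: [0.5067, 0.2157, 0.1364]
tool_rot: [-3.137, -0.314, -0.248]
force: [-0.1, -0.4, -1.2]
grip_width: 0.0135
```

arm_command(
  targets=[
    [0, 0, 0, 0, 0, 0],
    [0, 0, 0, 0, 0, 0],
  ],
)

```text
clock: 5.2
position: [0.506, 0.2193, 0.135]
tool_rot: [-3.139, -0.316, -0.242]
force: [-0.3, -0.3, -1.1]
grip_width: 0.0135
```

```bash
cat >> h.py <<'E'
import pickle,os
def st():
    s=bot.observe(); print(round(s['clock'],2),'p',s['position'].round(4),'rpy',s['tool_rot'].round(3),'w',round(s['grip_width'],4),'F',s['force'].round(1),'q',s['qpos'].round(2))
    O,F=pickle.load(open('face.pkl','rb'))
    T=toolT(s); print('tcp in face mm',((T[:3,3]-O)@F*1000).round(1),'Ferr',(s['force']@F).round(1))
    return s
FR=lambda: (lambda F: np.c_[F[:,0],-F[:,1],-F[:,2]])(pickle.load(open('face.pkl','rb'))[1])
def fplan(x,y,z,n):
    O,F=pickle.load(open('face.pkl','rb')); plan(O+F@np.array([x,y,z])/1000,FR(),n)
E
python3 - <<'E'
from h import *
st(); f=grab('wrist'); save(f,'w3')
fplan(46,4,44.5,1)
E
```

```text
5.2 p [0.506  0.2193 0.135 ] rpy [-3.139 -0.316 -0.242] w 0.0135 F [-0.3 -0.3 -1.1] q [-1.15  0.61  0.68  2.11 -0.41  0.34 -0.47]
tcp in face mm [47.4  8.1 89.8] Ferr [-0.5 -0.4 -1. ]
dist 45.43076256665832 rot [ 0.07 -0.92 -1.04] n 1
[-2.0, 4.1, 45.2, 0.07, -0.92, -1.04]
```

View pics/w3.png

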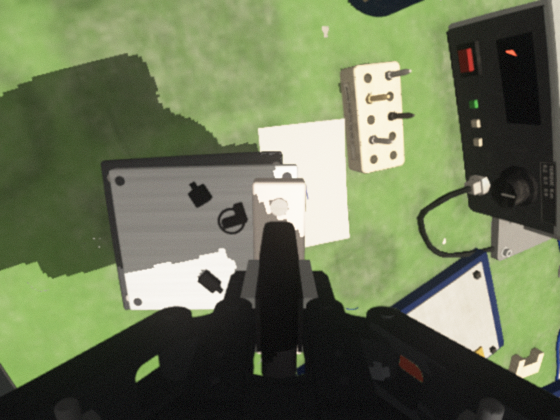

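The scraper is held level with the face at (280,240), uphill of all the chips at (200,194), (232,217) and (210,281). I'll lower it now.

arm_command(
  targets=[
    [-1, 2, 20, 0, -0.5, -0.5],
    [-1, 2, 17, 0, -0.4, -0.5],
    [0, 0, 0, 0, 0, 0],
    [0, 0, 0, 0, 0, 0],
  ],
)

```text
clock: 5.65
position: [0.5147, 0.2095, 0.098]
tool_rot: [3.138, -0.297, -0.226]
force: [-0.2, -0.2, -1.3]
grip_width: 0.0131
```

```bash
python3 - <<'E'
from h import *
st(); fplan(46,4,40,1)
E
```

```text
5.65 p [0.5147 0.2095 0.098 ] rpy [ 3.138 -0.297 -0.226] w 0.0131 F [-0.2 -0.2 -1.3] q [-1.03  0.66  0.57  2.11 -0.44  0.28 -0.41]
tcp in face mm [46.6  0.5 51.2] Ferr [-0.5 -0.2 -1.2]
dist 11.781947134261458 rot [ 0.13  0.12 -0.15] n 1
[-0.6, -3.5, 11.2, 0.13, 0.12, -0.15]
```

arm_command(
  targets=[
    [0, -3.5, 5, 0, 0, 0],
    [0, 0, 3, 0, 0, 0],
    [0, 0, 1.5, 0, 0, 0],
    [0, 0, 0, 0, 0, 0],
  ],
)

```text
clock: 6.05
position: [0.5188, 0.2125, 0.0898]
tool_rot: [3.14, -0.298, -0.227]
force: [0.5, 0.3, -2.1]
grip_width: 0.0135
```

```bash
python3 - <<'E'
from h import *
st(); fplan(46,4,40,1)
E
```

```text
6.05 p [0.5188 0.2125 0.0898] rpy [ 3.14  -0.298 -0.227] w 0.0135 F [ 0.5  0.3 -2.1] q [-1.02  0.68  0.55  2.1  -0.45  0.26 -0.41]
tcp in face mm [47.4  4.3 42.4] Ferr [-0.2  0.4 -2.1]
dist 2.8397476050669583 rot [ 0.06  0.06 -0.2 ] n 1
[-1.4, 0.3, 2.4, 0.06, 0.06, -0.2]
```

arm_command(
  targets=[
    [-1, 0, 1, 0, 0, 0],
    [0, 0, 1, 0, 0, 0],
    [0, 0, 0, 0, 0, 0],
  ],
)

```text
clock: 6.35
position: [0.5182, 0.213, 0.0877]
tool_rot: [3.14, -0.298, -0.227]
force: [0.0, -0.0, -1.2]
grip_width: 0.0132
```

```bash
python3 -c "
from h import *
st()"
```

```text
6.35 p [0.5182 0.213  0.0877] rpy [ 3.14  -0.298 -0.227] w 0.0132 F [ 0.  -0.  -1.2] q [-1.02  0.68  0.55  2.1  -0.45  0.26 -0.41]
tcp in face mm [46.2  4.7 40.6] Ferr [-0.3 -0.  -1.2]
```

Clearance is about 1 mm, which is enough to push the 7 mm chips without scraping the ring. Sweeping downslope.

arm_command(
  targets=[
    [-6, 0, 0, 0, 0, 0],
    [-6, 0, 0, 0, 0, 0],
    [-6, 0, 0, 0, 0, 0],
    [-6, 0, 0, 0, 0, 0],
  ],
)

```text
clock: 6.75
position: [0.4944, 0.2184, 0.0802]
tool_rot: [3.14, -0.299, -0.227]
force: [-0.3, -0.2, -1.9]
grip_width: 0.013
```

```bash
python3 -c "
from h import *
st(); fplan(0,4,40.5,4)"
```

```text
6.75 p [0.4944 0.2184 0.0802] rpy [ 3.14  -0.299 -0.227] w 0.013 F [-0.3 -0.2 -1.9] q [-1.06  0.68  0.54  2.15 -0.47  0.22 -0.42]
tcp in face mm [20.6  4.7 40.7] Ferr [-0.8 -0.3 -1.8]
dist 20.6132356755056 rot [ 0.03  0.03 -0.2 ] n 4
[-5.1, 0.2, 0.1, 0.01, 0.01, -0.05]
[-5.2, 0.2, 0.1, 0.01, 0.01, -0.05]
[-5.2, 0.2, 0.1, 0.01, 0.01, -0.05]
[-5.2, 0.2, 0.1, 0.01, 0.01, -0.05]
```

arm_command(
  targets=[
    [-6, 0, 0, 0, 0, 0],
    [-6, 0, 0, 0, 0, 0],
    [-6, 0, 0, 0, 0, 0],
    [-6, 0, 0, 0, 0, 0],
    [-6, 0, 0, 0, 0, 0],
  ],
)

```text
clock: 7.25
position: [0.4636, 0.2256, 0.0706]
tool_rot: [3.14, -0.299, -0.227]
force: [-0.6, 0.1, -1.3]
grip_width: 0.0131
```

```bash
python3 -c "
from h import *
st(); fplan(-30,4,40.5,4)"
```

```text
7.25 p [0.4636 0.2256 0.0706] rpy [ 3.14  -0.299 -0.227] w 0.0131 F [-0.6  0.1 -1.3] q [-1.11  0.68  0.54  2.21 -0.54  0.17 -0.41]
tcp in face mm [-12.5   4.9  40.9] Ferr [-0.9 -0.1 -1.1]
dist 17.541251146692485 rot [ 0.02  0.04 -0.17] n 4
[-4.4, 0.2, 0.1, 0.01, 0.01, -0.04]
[-4.4, 0.2, 0.1, 0.01, 0.01, -0.04]
[-4.4, 0.2, 0.1, 0.01, 0.01, -0.04]
[-4.4, 0.2, 0.1, 0.01, 0.01, -0.04]
```

arm_command(
  targets=[
    [-5, 0, 0, 0, 0, 0],
    [-5, 0, 0, 0, 0, 0],
  ],
)

```text
clock: 7.45
position: [0.4532, 0.2279, 0.0674]
tool_rot: [3.14, -0.298, -0.227]
force: [1.7, -0.5, -1.1]
grip_width: 0.0135
```

```bash
python3 -c "
from h import *
st(); fplan(-30,4,40.5,4)"
```

```text
7.45 p [0.4532 0.2279 0.0674] rpy [ 3.14  -0.298 -0.227] w 0.0135 F [ 1.7 -0.5 -1.1] q [-1.15  0.69  0.56  2.23 -0.66  0.16 -0.31]
tcp in face mm [-23.6   4.9  40.9] Ferr [ 1.4 -0.1 -1.6]
dist 6.5099219728914575 rot [ 0.02  0.05 -0.17] n 4
[-1.6, 0.2, 0.1, 0.0, 0.01, -0.04]
[-1.6, 0.2, 0.1, 0.0, 0.01, -0.04]
[-1.6, 0.2, 0.1, 0.0, 0.01, -0.04]
[-1.6, 0.2, 0.1, 0.0, 0.01, -0.04]
```

arm_command(
  targets=[
    [-5, 0, 0, 0, 0, 0],
    [-5, 0, 0, 0, 0, 0],
    [-5, 0, 0, 0, 0, 0],
  ],
)

```text
clock: 7.75
position: [0.4381, 0.2315, 0.0627]
tool_rot: [3.14, -0.299, -0.227]
force: [0.5, -0.3, -0.5]
grip_width: 0.013
```

```bash
sed -i "s/s\['qpos'\].round(2))/s['qpos'].round(3))/" h.py; python3 -c "
from h import *
st(); fplan(-50,4,40.5,4)"
```

```text
7.75 p [0.4381 0.2315 0.0627] rpy [ 3.14  -0.299 -0.227] w 0.013 F [ 0.5 -0.3 -0.5] q [-1.209  0.708  0.602  2.254 -0.905  0.163 -0.1  ]
tcp in face mm [-39.8   4.9  41. ] Ferr [ 0.4 -0.1 -0.7]
dist 10.26241627672492 rot [ 0.01  0.01 -0.17] n 4
[-2.6, 0.2, 0.1, 0.0, 0.0, -0.04]
[-2.6, 0.2, 0.1, 0.0, 0.0, -0.04]
[-2.6, 0.2, 0.1, 0.0, 0.0, -0.04]
[-2.6, 0.2, 0.1, 0.0, 0.0, -0.04]
```

arm_command(
  targets=[
    [-5, 0, -0.5, 0, -1, 0],
    [-5, 0, -0.3, 0, -1, 0],
    [-5, 0, -0.3, 0, -1, 0],
  ],
)

```text
clock: 8.05
position: [0.4219, 0.2352, 0.0591]
tool_rot: [3.139, -0.243, -0.226]
force: [-0.3, -0.1, -0.3]
grip_width: 0.0132
```

```bash
python3 -c "
from h import *
st(); f=grab('wrist'); save(f,'w4'); f=grab('top'); save(f,'t4',(205,150,305,230),5)"
```

```text
8.05 p [0.4219 0.2352 0.0591] rpy [ 3.139 -0.243 -0.226] w 0.0132 F [-0.3 -0.1 -0.3] q [-1.205  0.703  0.596  2.253 -0.896  0.217 -0.107]
tcp in face mm [-56.7   5.   42.5] Ferr [-0.3 -0.2 -0.2]
```

View pics/w4.png

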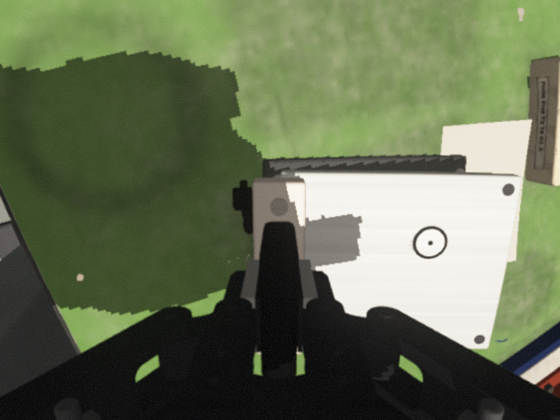

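The face behind the scraper is clear and the ring is at (430,242). One chip shows just ahead of the scraper at (242,200). I'll push on past the low edge.

arm_command(
  targets=[
    [-5, 0, 0, 0, 0, 0],
    [-5, 0, 0, 0, 0, 0],
    [-5, 0, 0, 0, 0, 0],
    [-4, 0, 0, 0, 0, 0],
    [0, 0, 0, 0, 0, 0],
  ],
)

```text
clock: 8.65
position: [0.4028, 0.2394, 0.0543]
tool_rot: [3.14, -0.244, -0.227]
force: [-0.3, -0.3, -0.5]
grip_width: 0.0134
```

```bash
python3 - <<'E'
from h import *
st()
f=pickle.load(open('w1.pkl','rb'))
f=grab('wrist'); save(f,'w5')
print(f['C'][:3,3])
E
```

```text
8.65 p [0.4028 0.2394 0.0543] rpy [ 3.14  -0.244 -0.227] w 0.0134 F [-0.3 -0.3 -0.5] q [-1.235  0.701  0.579  2.285 -0.951  0.188 -0.09 ]
tcp in face mm [-76.8   4.8  43.6] Ferr [-0.4 -0.3 -0.4]
[0.38760509 0.31528821 0.17633824]
```

arm_command(
  targets=[
    [0, 0, -20, 0, 0, 0],
    [0, 0, -25, 0, 0, 0],
    [0, 0, -25, 0, 0, 0],
    [0, 0, 0, 0, 0, 0],
  ],
)

```text
clock: 9.1
position: [0.3865, 0.2425, 0.1245]
tool_rot: [3.139, -0.243, -0.229]
force: [0.6, -0.1, -0.6]
grip_width: 0.013
```

```bash
python3 - <<'E'
from h import *
st()
f=grab('wrist'); save(f,'w6')
plan([.456,.050,.11],down(.342),8)
E
```

```text
9.1 p [0.3865 0.2425 0.1245] rpy [ 3.139 -0.243 -0.229] w 0.013 F [ 0.6 -0.1 -0.6] q [-1.496  0.631  0.904  2.29  -0.81   0.393 -0.212]
tcp in face mm [-72.    4.1 115.5] Ferr [ 0.4  0.  -0.8]
dist 205.06137466943375 rot [  4.15 -13.5  -32.54] n 8
[13.1, 21.4, 5.1, 0.52, -1.69, -4.07]
[11.7, 22.4, 4.5, 0.52, -1.69, -4.07]
[10.2, 23.2, 4.0, 0.52, -1.69, -4.07]
[8.6, 23.9, 3.5, 0.52, -1.69, -4.07]
[7.0, 24.5, 3.0, 0.52, -1.69, -4.07]
[5.3, 24.9, 2.6, 0.52, -1.69, -4.07]
[3.6, 25.3, 2.3, 0.52, -1.69, -4.07]
[1.9, 25.5, 1.9, 0.52, -1.69, -4.07]
```

View pics/w6.png

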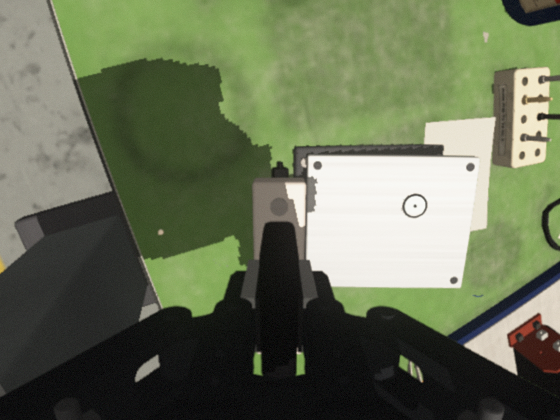

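The face is clear and the ring is at (415,206). A chip shows past the scraper at (280,170), off the face. Now I'll take the scraper back.

arm_command(
  targets=[
    [13, 21, 5, 0.5, -1.7, -4],
    [12, 22, 4, 0.5, -1.7, -4],
    [10, 23, 4, 0.5, -1.7, -4],
    [9, 24, 3, 0.5, -1.7, -4],
    [7, 24, 3, 0.5, -1.7, -4],
    [5, 25, 3, 0.5, -1.7, -4],
    [4, 25, 2, 0.5, -1.7, -4],
    [2, 25, 2, 0.5, -1.7, -4],
  ],
)

```text
clock: 9.95
position: [0.4594, 0.05, 0.1063]
tool_rot: [-3.137, 0.008, 0.364]
force: [1.1, 0.4, -1.6]
grip_width: 0.0135
```

arm_command(
  targets=[
    [0, 0, 0, 0, 0, 0],
    [0, 0, 0, 0, 0, 0],
  ],
)

```text
clock: 10.15
position: [0.4609, 0.046, 0.1051]
tool_rot: [-3.137, 0.008, 0.359]
force: [-0.6, 0.8, -0.8]
grip_width: 0.0132
```

```bash
python3 - <<'E'
from h import *
st()
f=grab('wrist'); save(f,'w7')
P=cloud(f); g=f['color'].max(2)
m=(P[...,0]>.36)&(P[...,0]<.47)&(P[...,1]>.14)&(P[...,1]<.32)&(g<60)&(P[...,2]<.03)&(P[...,2]>.002)
k,l,stt,ce=cv2.connectedComponentsWithStats(m.astype(np.uint8))
for i in range(1,k):
    if stt[i,4]>15: print(stt[i].tolist(),np.median(P[l==i],0).round(3))
plan([.4605,.0390,.045],down(.342),3)
E
```

```text
10.15 p [0.4609 0.046  0.1051] rpy [-3.137  0.008  0.359] w 0.0132 F [-0.6  0.8 -0.8] q [-0.626  0.581  0.538  2.145 -0.56   0.564  0.685]
tcp in face mm [  33.3 -170.9   62.5] Ferr [-0.9  0.7 -0.5]
[283, 0, 80, 62, 256] [0.43  0.172 0.006]
[349, 35, 15, 9, 33] [0.46  0.172 0.008]
[363, 44, 7, 6, 22] [0.468 0.171 0.008]
dist 60.64089320619889 rot [-0.22  0.47  0.98] n 3
[-0.8, 2.2, 20.1, -0.07, 0.16, 0.33]
[-0.8, 2.2, 20.1, -0.07, 0.16, 0.33]
[-0.9, 2.2, 20.1, -0.07, 0.16, 0.33]
```

View pics/w7.png

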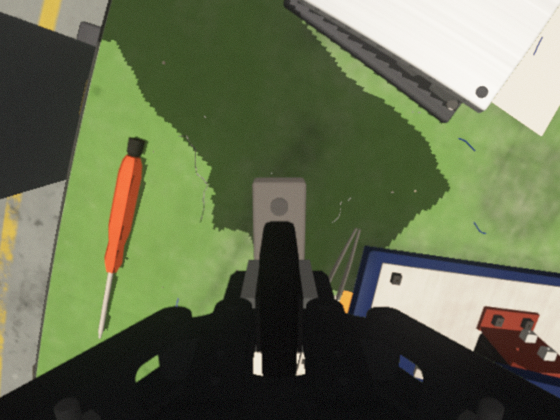

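arm_command(
  targets=[
    [-1, 1, 18, 0, 0.2, 0.4],
    [-1, 1, 18, 0, 0.2, 0.3],
    [-1, 1, 14, 0, 0, 0.3],
    [0, 0, 0, 0, 0, 0],
    [0, 0, 0, 0, 0, 0],
  ],
)

```text
clock: 10.7
position: [0.4576, 0.0465, 0.0533]
tool_rot: [-3.137, -0.0, 0.343]
force: [0.4, 0.8, -0.4]
grip_width: 0.0129
```

```bash
python3 - <<'E'
from h import *
st()
plan([.4605,.0390,.041],down(.342),1)
E
```

```text
10.7 p [0.4576 0.0465 0.0533] rpy [-3.137 -0.     0.343] w 0.0129 F [ 0.4  0.8 -0.4] q [-0.54   0.663  0.42   2.175 -0.661  0.43   0.757]
tcp in face mm [  14.8 -171.1   14. ] Ferr [ 0.1  0.9 -0.5]
dist 14.728297779678197 rot [-0.29 -0.02  0.07] n 1
[0.2, 8.1, 12.3, -0.29, -0.02, 0.07]
```

arm_command(
  targets=[
    [0, 2, 6, -0.3, 0, 0],
    [0, 0, 4, 0, 0, 0],
    [0, 0, 1.5, 0, 0, 0],
    [0, 0, 1, 0, 0, 0],
    [0, 0, 0, 0, 0, 0],
  ],
)

```text
clock: 11.2
position: [0.459, 0.0458, 0.0413]
tool_rot: [3.141, -0.003, 0.345]
force: [-0.5, -0.2, -1.6]
grip_width: 0.0131
```

```bash
python3 - <<'E'
from h import *
st()
E
```

```text
11.2 p [0.459  0.0458 0.0413] rpy [ 3.141e+00 -3.000e-03  3.450e-01] w 0.0131 F [-0.5 -0.2 -1.6] q [-0.523  0.685  0.394  2.176 -0.677  0.398  0.771]
tcp in face mm [  12.8 -171.4    2.1] Ferr [-0.9 -0.3 -1.4]
```

arm_command(
  targets=[
    [0, 0, 1, 0, 0, 0],
    [0, 0, 1, 0, 0, 0],
    [0, 0, 0.5, 0, 0, 0],
    [0, 0, 0, 0, 0, 0],
  ],
)

```text
clock: 11.6
position: [0.4593, 0.0459, 0.0393]
tool_rot: [3.141, -0.004, 0.345]
force: [-0.3, 0.1, -1.4]
grip_width: 0.0132
```

```bash
python3 - <<'E'
from h import *
st()
E
```

```text
11.6 p [0.4593 0.0459 0.0393] rpy [ 3.141 -0.004  0.345] w 0.0132 F [-0.3  0.1 -1.4] q [-0.518  0.688  0.389  2.176 -0.681  0.392  0.774]
tcp in face mm [ 1.240e+01 -1.713e+02  1.000e-01] Ferr [-0.7  0.  -1.2]
```

arm_command(
  targets=[
    [0, 0, 0.7, 0, 0, 0],
    [0, 0, 0.5, 0, 0, 0],
    [0, 0, 0, 0, 0, 0],
  ],
)

```text
clock: 11.9
position: [0.4594, 0.0459, 0.0394]
tool_rot: [-3.141, -0.005, 0.344]
force: [0.8, 0.5, -1.2]
grip_width: 0.0133
```

```bash
python3 - <<'E'
from h import *
st()
E
```

```text
11.9 p [0.4594 0.0459 0.0394] rpy [-3.141 -0.005  0.344] w 0.0133 F [ 0.8  0.5 -1.2] q [-0.516  0.687  0.387  2.176 -0.682  0.392  0.776]
tcp in face mm [ 1.250e+01 -1.712e+02  1.000e-01] Ferr [ 0.3  0.7 -1.3]
```

arm_command(
  targets=[
    [0, 0, 1.5, 0, 0, 0],
    [0, 0, 0, 0, 0, 0],
  ],
)

```text
clock: 12.1
position: [0.4599, 0.0461, 0.0394]
tool_rot: [-3.14, -0.007, 0.344]
force: [-0.2, 0.9, -2.3]
grip_width: 0.013
```

```bash
python3 - <<'E'
from h import *
st()
E
```

```text
12.1 p [0.4599 0.0461 0.0394] rpy [-3.14  -0.007  0.344] w 0.013 F [-0.2  0.9 -2.3] q [-0.513  0.687  0.384  2.176 -0.684  0.39   0.778]
tcp in face mm [  12.9 -170.9    0. ] Ferr [-1.1  0.9 -2.1]
```

Height matches the grasp height (0.0394 m) and the scraper stops going down, so it's standing. Releasing.

arm_command(
  targets=[
    [0, 0, 0, 0, 0, 0],
    [0, 0, 0, 0, 0, 0],
    [0, 0, 0, 0, 0, 0],
    [0, 0, 0, 0, 0, 0],
  ],
  grip=45,
)

```text
clock: 12.5
position: [0.4601, 0.0461, 0.0393]
tool_rot: [-3.14, -0.007, 0.344]
force: [0.1, 0.4, -0.4]
grip_width: 0.0387
```

arm_command(
  targets=[
    [0, 0, -20, 0, 0, 0],
    [0, 0, -40, 0, 0, 0],
    [0, 0, -40, 0, 0, 0],
    [0, 0, -40, 0, 0, 0],
    [0, 0, -20, 0, 0, 0],
    [0, 0, 0, 0, 0, 0],
  ],
)

```text
clock: 13.1
position: [0.4582, 0.0445, 0.2039]
tool_rot: [-3.14, -0.003, 0.342]
force: [-0.2, 0.1, -1.6]
grip_width: 0.0386
```

```bash
python3 - <<'E'
from h import *
s=st()
f=grab('wrist'); save(f,'w8'); P=cloud(f); Q=P.reshape(-1,3)
q=Q[(Q[:,2]>.045)&(Q[:,2]<.062)&(np.hypot(Q[:,0]-.46,Q[:,1]-.044)<.04)]; print('rib',len(q),q[:,2].mean(),cv2.minAreaRect(q[:,:2].astype(np.float32)*1000))
# probe/stand from both fixed cams
for n in('top','scene'):
    g=grab(n); pickle.dump(g,open(n+'2.pkl','wb')); Z=cloud(g).reshape(-1,3)
    Z=Z[np.hypot(Z[:,0]-.513,Z[:,1]+.243)<.06]
    for lo,hi in((.05,.058),(.09,.118),(.1165,.128)):
        q=Z[(Z[:,2]>lo)&(Z[:,2]<hi)]
        if len(q)>5: print(n,lo,len(q),q.mean(0).round(4),cv2.minAreaRect(q[:,:2].astype(np.float32)*1000))
O,F=pickle.load(open('face.pkl','rb'))
g=pickle.load(open('top2.pkl','rb')); save(g,'t2',(205,160,285,225),6)
E
```

```text
13.1 p [0.4582 0.0445 0.2039] rpy [-3.14e+00 -3.00e-03  3.42e-01] w 0.0386 F [-0.2  0.1 -1.6] q [-0.79   0.414  0.736  2.092 -0.401  0.773  0.538]
tcp in face mm [  60.2 -173.2  157.6] Ferr [-0.6  0.  -1.5]
rib 1118 0.053813675786259944 ((459.81744384765625, 44.913230895996094), (13.54808235168457, 56.5621337890625), 19.349597930908203)
top 0.05 268 [ 0.5099 -0.2399  0.0546] ((512.6329956054688, -243.04669189453125), (64.22640991210938, 64.92870330810547), 70.02313995361328)
top 0.09 28 [ 0.5089 -0.239   0.1068] ((512.01611328125, -242.05953979492188), (19.02853012084961, 19.61213493347168), 52.625770568847656)
top 0.1165 40 [ 0.5126 -0.2421  0.1211] ((512.142822265625, -243.08889770507812), (19.03793716430664, 19.56155776977539), 46.53568649291992)
scene 0.05 268 [ 0.5049 -0.2473  0.0538] ((512.2537231445312, -245.37841796875), (69.03038787841797, 72.90362548828125), 69.21287536621094)
scene 0.09 89 [ 0.5071 -0.2464  0.1052] ((511.4962158203125, -243.5542449951172), (27.519136428833008, 20.702335357666016), 56.504371643066406)
scene 0.1165 33 [ 0.51   -0.2451  0.1201] ((511.23553466796875, -245.77374267578125), (19.810501098632812, 20.80984115600586), 34.14203643798828)
```

View pics/t2.png

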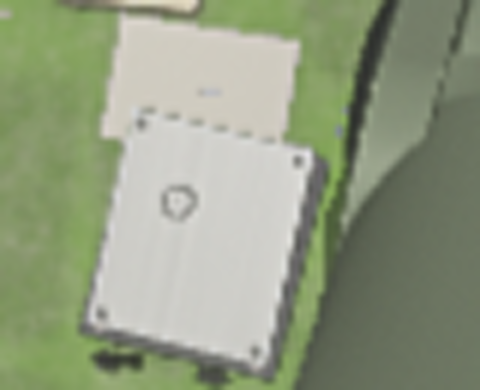

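All three chips are off the face. In this crop they lie at the foot's low edge near (118,358) and (213,375), and the scraper stands upright (rib top 54 mm). Now to the probe.

```bash
python3 - <<'E'
from h import *
b=pickle.load(open('f0.pkl','rb'))[1]; Z=cloud(b).reshape(-1,3)
for y0,y1 in((-.12,.09),(-.2,-.12)):
  for x0 in(.44,.48,.52,.56):
    q=Z[(Z[:,1]>y0)&(Z[:,1]<y1)&(Z[:,0]>x0)&(Z[:,0]<x0+.04)]; print(y0,x0,q[:,2].max().round(3))
plan([.512,-.243,.25],down(.345),8)
E
```

```text
-0.12 0.44 0.059
-0.12 0.48 0.123
-0.12 0.52 0.139
-0.12 0.56 0.15
-0.2 0.44 0.009
-0.2 0.48 0.01
-0.2 0.52 0.008
-0.2 0.56 0.009
dist 296.588296370134 rot [-0.1   0.05 -0.18] n 8
[-5.6, 36.1, -6.1, -0.01, 0.01, -0.02]
[-5.6, 36.1, -6.1, -0.01, 0.01, -0.02]
[-5.6, 36.1, -6.1, -0.01, 0.01, -0.02]
[-5.6, 36.1, -6.1, -0.01, 0.01, -0.02]
[-5.6, 36.1, -6.1, -0.01, 0.01, -0.02]
[-5.6, 36.1, -6.1, -0.01, 0.01, -0.02]
[-5.7, 36.1, -6.1, -0.01, 0.01, -0.02]
[-5.7, 36.1, -6.1, -0.01, 0.01, -0.02]
```

arm_command(
  targets=[
    [-6, 36, -10, 0, 0, 0],
    [-6, 36, -6, 0, 0, 0],
    [-6, 36, -6, 0, 0, 0],
    [-6, 36, -6, 0, 0, 0],
    [-6, 36, -6, 0, 0, 0],
    [-6, 36, -6, 0, 0, 0],
    [-5, 33, -6, 0, 0, 0],
  ],
)

```text
clock: 13.95
position: [0.5009, -0.2083, 0.2387]
tool_rot: [-3.134, 0.015, 0.351]
force: [-0.3, 0.8, 1.0]
grip_width: 0.0385
```

arm_command(
  targets=[
    [0, 0, 0, 0, 0, 0],
    [0, 0, 0, 0, 0, 0],
  ],
)

```text
clock: 14.15
position: [0.4998, -0.2131, 0.2365]
tool_rot: [-3.134, 0.018, 0.344]
force: [-0.3, 1.7, -0.6]
grip_width: 0.0384
```

```bash
python3 - <<'E'
from h import *
st(); f=grab('wrist'); pickle.dump(f,open('w9.pkl','wb')); save(f,'w9')
Z=cloud(f).reshape(-1,3); Z=Z[np.hypot(Z[:,0]-.513,Z[:,1]+.243)<.06]
for lo,hi in((.053,.058),(.1175,.1218),(.1235,.128)):
    q=Z[(Z[:,2]>lo)&(Z[:,2]<hi)]
    if len(q)>5: print(lo,len(q),q.mean(0).round(4),cv2.minAreaRect(q[:,:2].astype(np.float32)*1000))
print(np.histogram(Z[:,2],bins=np.arange(.05,.132,.004)))
u=proj(f,[[.512,-.243,.12]])[0]; print(u)
E
```

```text
14.15 p [ 0.4998 -0.2131  0.2365] rpy [-3.134  0.018  0.344] w 0.0384 F [-0.3  1.7 -0.6] q [-0.22   0.513  0.726  1.841 -0.4    0.96   1.026]
tcp in face mm [ 163.2 -415.1  159.5] Ferr [-0.8  1.5 -0.4]
0.053 3049 [ 0.5113 -0.2363  0.0553] ((513.8591918945312, -243.5064697265625), (64.85061645507812, 64.42569732666016), 70.18811798095703)
0.1175 456 [ 0.5132 -0.2417  0.12  ] ((513.6983032226562, -243.12147521972656), (20.17848777770996, 20.543582916259766), 49.45017623901367)
0.1235 183 [ 0.5137 -0.2429  0.1248] ((513.5933837890625, -243.0060577392578), (11.448038101196289, 10.895106315612793), 65.05170440673828)
(array([ 152, 2952,  214,   32,   37,   41,   35,   45,   39,   43,   48,
         44,   51,   58,   50,   54,   62,  451,  196,    1]), array([0.05 , 0.054, 0.058, 0.062, 0.066, 0.07 , 0.074, 0.078, 0.082,
       0.086, 0.09 , 0.094, 0.098, 0.102, 0.106, 0.11 , 0.114, 0.118,
       0.122, 0.126, 0.13 ]))
[284.48533545 262.11887566]
```

View pics/w9.png

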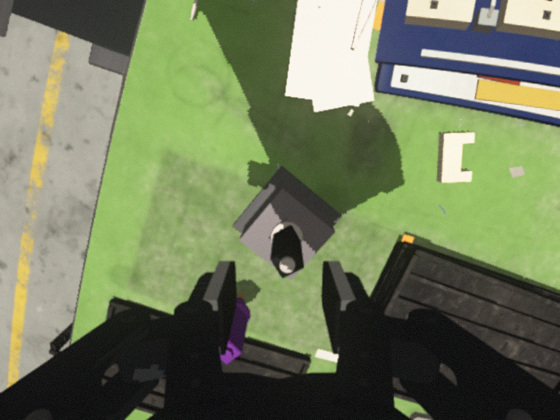

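The black probe stands in its stand, with the button at (287,265). The purple look-alike is at (236,330), clear of the grasp. The handle is turned relative to the stand, so I'll check its yaw from its side faces.

```bash
python3 - <<'E'
from h import *
f=pickle.load(open('w9.pkl','rb')); Z=cloud(f).reshape(-1,3); Z=Z[np.hypot(Z[:,0]-.5137,Z[:,1]+.243)<.02]
q=(Z[(Z[:,2]>.066)&(Z[:,2]<.116)][:,:2]-[.5137,-.243])*1000
t=(Z[(Z[:,2]>.1185)&(Z[:,2]<.1215)][:,:2]-[.5137,-.243])*1000
best=[]
for a in np.arange(0,90,1.):
    c,s=np.cos(np.radians(a)),np.sin(np.radians(a)); u=np.abs(q@[c,s]);v=np.abs(q@[-s,c]); e=np.median(abs(np.maximum(u,v)-10))
    U=t@np.array([[c,-s],[s,c]]); best.append((e,a,np.ptp(np.percentile(U,[2,98],0)[:,0]),np.ptp(np.percentile(U,[2,98],0)[:,1])))
for b in sorted(best)[:6]: print(np.round(b,2))
for b in best[30:75:5]: print(np.round(b,2))
plan([.5137,-.243,.2],down(np.radians(-40.5)),8)
E
```

```text
[ 0.29 48.   18.97 19.01]
[ 0.29 49.   18.99 19.06]
[ 0.3  51.   19.15 19.18]
[ 0.3  47.   18.95 19.08]
[ 0.3  50.   19.04 19.14]
[ 0.31 52.   19.21 19.15]
[ 1.1  30.   21.15 21.26]
[ 0.86 35.   20.48 20.6 ]
[ 0.58 40.   19.78 19.89]
[ 0.33 45.   18.91 19.22]
[ 0.3  50.   19.04 19.14]
[ 0.43 55.   19.49 19.43]
[ 0.71 60.   20.19 19.91]
[ 0.95 65.   21.04 20.55]
[ 1.18 70.   21.58 21.12]
dist 49.31732049849813 rot [ 0.2   1.14 60.22] n 8
[0.5, 4.1, 4.5, 0.02, 0.14, 7.53]
[1.0, 4.0, 4.5, 0.02, 0.14, 7.53]
[1.5, 3.9, 4.5, 0.02, 0.14, 7.53]
[2.0, 3.7, 4.6, 0.02, 0.14, 7.53]
[2.4, 3.4, 4.6, 0.02, 0.14, 7.53]
[2.8, 3.0, 4.6, 0.02, 0.14, 7.53]
[3.2, 2.6, 4.6, 0.02, 0.14, 7.53]
[3.5, 2.2, 4.6, 0.02, 0.14, 7.53]
```

arm_command(
  targets=[
    [0.5, 4, 4, 0, 0, 7.5],
    [1, 4, 4, 0, 0, 7.5],
    [1.5, 4, 4, 0, 0, 7.5],
    [2, 3.5, 4, 0, 0.3, 7.5],
    [2.5, 3.5, 4, 0, 0.3, 7.5],
    [3, 3, 4, 0, 0.3, 7.5],
    [3, 2.5, 4, 0, 0.3, 7.5],
    [3.5, 2, 4, 0, 0, 7.5],
  ],
  grip=55,
)

```text
clock: 15.0
position: [0.5135, -0.2331, 0.198]
tool_rot: [3.138, 0.003, -0.731]
force: [0.6, 0.8, 0.3]
grip_width: 0.0467
```

arm_command(
  targets=[
    [0, 0, 0, 0, 0, 0],
    [0, 0, 0, 0, 0, 0],
  ],
)

```text
clock: 15.2
position: [0.5132, -0.231, 0.1963]
tool_rot: [3.136, 0.006, -0.728]
force: [-0.3, -0.3, -0.3]
grip_width: 0.047
```

```bash
python3 - <<'E'
from h import *
st(); f=grab('wrist'); Z=cloud(f).reshape(-1,3); Z=Z[np.hypot(Z[:,0]-.513,Z[:,1]+.243)<.03]
q=Z[(Z[:,2]>.1175)&(Z[:,2]<.1218)]; print(len(q),q[:,2].mean() if len(q) else 0,cv2.minAreaRect(q[:,:2].astype(np.float32)*1000) if len(q) else 0)
q=Z[(Z[:,2]>.1235)&(Z[:,2]<.128)]; print(len(q),q.mean(0) if len(q) else 0)
plan([.5137,-.243,.14],down(np.radians(-41)),4)
E
```

```text
15.2 p [ 0.5132 -0.231   0.1963] rpy [ 3.136  0.006 -0.728] w 0.047 F [-0.3 -0.3 -0.3] q [-0.303  0.703  0.958  1.844 -0.687  0.976  0.229]
tcp in face mm [ 167.6 -429.5  115.9] Ferr [-0.3 -0.4 -0.2]
670 0.12000058950448249 ((513.760009765625, -243.0223388671875), (20.406261444091797, 19.885116577148438), 47.72588348388672)
272 [ 0.51396619 -0.24274641  0.12483146]
dist 57.5742657670467 rot [ 0.29  0.35 -0.72] n 4
[2.2, 2.1, 14.1, 0.07, 0.09, -0.18]
[2.1, 2.1, 14.1, 0.07, 0.09, -0.18]
[2.1, 2.2, 14.1, 0.07, 0.09, -0.18]
[2.1, 2.2, 14.1, 0.07, 0.09, -0.18]
```

arm_command(
  targets=[
    [3, 3, 10, 0.1, 0.1, 0],
    [2, 2, 12, 0.1, 0.1, 0],
    [2, 2, 12, 0, 0.1, 0],
    [1, 1, 10, 0, 0, 0],
    [0, 0, 0, 0, 0, 0],
    [0, 0, 0, 0, 0, 0],
  ],
)

```text
clock: 15.85
position: [0.5133, -0.2426, 0.1479]
tool_rot: [3.141, 0.001, -0.722]
force: [0.4, 0.1, 0.4]
grip_width: 0.0468
```

```bash
python3 - <<'E'
from h import *
st(); plan([.5137,-.243,.088],down(np.radians(-42)),4)
E
```

```text
15.85 p [ 0.5133 -0.2426  0.1479] rpy [ 3.141e+00  1.000e-03 -7.220e-01] w 0.0468 F [0.4 0.1 0.4] q [-0.235  0.759  0.883  1.87  -0.755  0.888  0.303]
tcp in face mm [ 155.8 -440.7   68.9] Ferr [0.5 0.1 0.3]
dist 59.85483387612639 rot [0.02 0.08 0.65] n 4
[0.2, -0.0, 15.0, 0.0, 0.02, 0.16]
[0.2, -0.0, 15.0, 0.0, 0.02, 0.16]
[0.2, 0.0, 15.0, 0.0, 0.02, 0.16]
[0.2, 0.0, 15.0, 0.0, 0.02, 0.16]
```

arm_command(
  targets=[
    [0, 0, 15, 0, 0, 0.3],
    [0, 0, 15, 0, 0, 0.3],
    [0, 0, 13, 0, 0, 0],
    [0, 0, 10, 0, 0, 0],
    [0, 0, 0, 0, 0, 0],
    [0, 0, 0, 0, 0, 0],
  ],
)

```text
clock: 16.45
position: [0.5132, -0.2423, 0.0902]
tool_rot: [3.141, 0.002, -0.733]
force: [-0.3, 0.0, 0.1]
grip_width: 0.0468
```

```bash
python3 - <<'E'
from h import *
st(); plan([.5138,-.243,.088],down(np.radians(-42)),1)
E
```

```text
16.45 p [ 0.5132 -0.2423  0.0902] rpy [ 3.141e+00  2.000e-03 -7.330e-01] w 0.0468 F [-0.3  0.   0.1] q [-0.186  0.831  0.8    1.898 -0.84   0.791  0.355]
tcp in face mm [ 138.7 -440.4   13.8] Ferr [-0.3 -0.   0.2]
dist 2.3420768123470763 rot [0.04 0.11 0.03] n 1
[0.9, 0.1, 2.2, 0.04, 0.11, 0.03]
```

arm_command(
  targets=[
    [1, 0, 2, 0, 0.1, 0],
    [0, 0, 0, 0, 0, 0],
    [0, 0, 0, 0, 0, 0],
    [0, 0, 0, 0, 0, 0],
    [0, 0, 0, 0, 0, 0],
    [0, 0, 0, 0, 0, 0],
  ],
  grip=0,
  grip_force=60,
)

```text
clock: 17.05
position: [0.5146, -0.2432, 0.0893]
tool_rot: [-3.141, -0.002, -0.732]
force: [-0.4, -0.3, -1.5]
grip_width: 0.0191
```

```bash
python3 - <<'E'
from h import *
st()
E
```

```text
17.05 p [ 0.5146 -0.2432  0.0893] rpy [-3.141e+00 -2.000e-03 -7.320e-01] w 0.0191 F [-0.4 -0.3 -1.5] q [-0.184  0.832  0.797  1.897 -0.843  0.787  0.357]
tcp in face mm [ 140.  -440.9   12.5] Ferr [-0.7 -0.4 -1.3]
```

arm_command(
  targets=[
    [0, 0, -6, 0, 0, 0],
    [0, 0, -12, 0, 0, 0],
    [0, 0, -15, 0, 0, 0],
    [0, 0, -15, 0, 0, 0],
    [0, 0, -20, 0, 0, 0],
    [0, 0, -20, 0, 0, 0],
    [0, 0, -20, 0, 0, 0],
    [0, 0, -20, 0, 0, 0],
  ],
)

```text
clock: 17.85
position: [0.5134, -0.2434, 0.2279]
tool_rot: [3.142, -0.002, -0.734]
force: [-0.2, 0.5, -1.8]
grip_width: 0.0194
```

arm_command(
  targets=[
    [0, 0, -20, 0, 0, 0],
    [0, 0, -20, 0, 0, 0],
    [0, 0, 0, 0, 0, 0],
  ],
)

```text
clock: 18.15
position: [0.5132, -0.2442, 0.2757]
tool_rot: [-3.139, -0.006, -0.735]
force: [-0.1, 1.2, -1.0]
grip_width: 0.0194
```

```bash
python3 - <<'E'
from h import *
s=st(); T=toolT(s)
g=grab('scene'); Z=cloud(g).reshape(-1,3); pickle.dump(g,open('sc3.pkl','wb'))
tip=T[:3,3]+T[:3,:3]@[0,0,.0783]; print('pred tip',tip,proj(g,[tip])[0])
X=(Z-T[:3,3])@T[:3,:3]; m=(np.hypot(X[:,0],X[:,1])<.02)&(X[:,2]>.02)&(X[:,2]<.1)
q=X[m]
for lo in np.arange(.02,.095,.004):
    k=q[(q[:,2]>=lo)&(q[:,2]<lo+.004)]; print(round(lo,3),len(k),k.mean(0).round(4) if len(k) else '')
# ring centre from earlier views
O,F=pickle.load(open('face.pkl','rb'))
w=pickle.load(open('w1.pkl','rb'))
def onf(f,u,v,h=.0007):
    o,d=ray(f,u,v); n=F[:,2]; t=((O+h*n-o)@n)/(d@n); return (o+t*d-O)@F*1000
print('ring w1',onf(w,336,155.6)); t=pickle.load(open('top2.pkl','rb')); print('ring top',onf(t,205+178/6-.4,160+203/6-.4))
E
```

```text
18.15 p [ 0.5132 -0.2442  0.2757] rpy [-3.139 -0.006 -0.735] w 0.0194 F [-0.1  1.2 -1. ] q [-0.336  0.619  1.049  1.76  -0.597  1.112  0.173]
tcp in face mm [ 193.8 -442.5  191. ] Ferr [-0.6  1.1 -0.8]
pred tip [ 0.51365782 -0.24440844  0.19744889] [392.26716037 199.80501738]
0.02 10 [-0.0036  0.0094  0.0226]
0.024 18 [-0.0063  0.0076  0.0264]
0.028 20 [-0.0038  0.0094  0.0305]
0.032 9 [-0.0069  0.0067  0.0333]
0.036 5 [-0.0037  0.0091  0.0388]
0.04 8 [-0.0072  0.0048  0.0428]
0.044 5 [-0.0044  0.0081  0.0457]
0.048 7 [-0.0044  0.0046  0.0501]
0.052 6 [-0.0037  0.0063  0.0531]
0.056 3 [-0.0032  0.0058  0.0578]
0.06 3 [-0.0004  0.0037  0.0621]
0.064 3 [-0.0033  0.0027  0.0654]
0.068 3 [-0.0033  0.004   0.0699]
0.072 3 [-0.0018  0.0043  0.0744]
0.076 0 
0.08 0 
0.084 0 
0.088 0 
0.092 0 
ring w1 [17.17501104 15.06618255  0.7       ]
ring top [15.31989903 14.17188148  0.7       ]
```

```bash
cat >> h.py <<'E'
def onf(f,u,v,h=.0007):
    O,F=pickle.load(open('face.pkl','rb')); o,d=ray(f,u,v); n=F[:,2]; t=((O+h*n-o)@n)/(d@n); return (o+t*d-O)@F*1000
def dot(f,guess,r=14):
    # ring+dot centroid: dark blob whose centre is nearest guess
    u,v=[int(x) for x in guess]; g=cv2.cvtColor(f['color'],cv2.COLOR_RGB2GRAY)[v-2*r:v+2*r,u-2*r:u+2*r]
    m=(g<0.6*np.median(g)).astype(np.uint8); k,l,s,c=cv2.connectedComponentsWithStats(m)
    return [(s[i].tolist(),(c[i]+[u-2*r,v-2*r]).round(2)) for i in range(1,k) if s[i,4]>2]
E
python3 - <<'E'
from h import *
w=pickle.load(open('w1.pkl','rb')); O,F=pickle.load(open('face.pkl','rb'))
for n,p,e,g in(('w4',[.4219,.2352,.0591],[3.139,-.243,-.226],(430,242)),('w6',[.3865,.2425,.1245],[3.139,-.243,-.229],(415,206))):
    f=dict(w); f['C']=toolT(dict(position=p,tool_rot=e))@np.array(w['hand_eye']); f['color']=cv2.imread(f'pics/{n}.png')[:,:,::-1].copy()
    for s,c in dot(f,g,14): print(n,s,c,onf(f,*c).round(1))
p=O+F@np.array([.017,.015,.150]); print(p)
plan(p,FR(),15)
E
```

```text
w4 [11, 12, 34, 33, 249] [428.47 241.55] [16.1 16.4  0.7]
w4 [26, 27, 5, 4, 15] [430.13 242.53] [17.1 15.9  0.7]
w6 [15, 16, 25, 24, 114] [413.64 204.75] [16.2 16.5  0.7]
w6 [27, 27, 2, 2, 4] [414.5 205.5] [16.9 16.   0.7]
[0.46195716 0.23658538 0.18360006]
dist 491.574258163818 rot [  4.23  16.48 -29.07] n 15
[-24.0, -21.5, 6.0, 0.28, 1.1, -1.94]
[-23.4, -22.2, 5.6, 0.28, 1.1, -1.94]
[-22.7, -23.0, 5.3, 0.28, 1.1, -1.94]
[-22.1, -23.7, 5.0, 0.28, 1.1, -1.94]
[-21.3, -24.4, 4.7, 0.28, 1.1, -1.94]
[-20.6, -25.1, 4.4, 0.28, 1.1, -1.94]
[-19.8, -25.8, 4.2, 0.28, 1.1, -1.94]
[-19.0, -26.4, 3.9, 0.28, 1.1, -1.94]
[-18.2, -27.0, 3.7, 0.28, 1.1, -1.94]
[-17.3, -27.6, 3.5, 0.28, 1.1, -1.94]
[-16.4, -28.2, 3.3, 0.28, 1.1, -1.94]
[-15.5, -28.7, 3.1, 0.28, 1.1, -1.94]
[-14.6, -29.2, 3.0, 0.28, 1.1, -1.94]
[-13.7, -29.6, 2.9, 0.28, 1.1, -1.94]
[-12.7, -30.1, 2.7, 0.28, 1.1, -1.94]
```

arm_command(
  targets=[
    [-24, -21, 0, 0.3, 1.1, -1.9],
    [-23, -22, 0, 0.3, 1.1, -1.9],
    [-23, -23, 0, 0.3, 1.1, -1.9],
    [-22, -24, -1, 0.3, 1.1, -1.9],
    [-21, -24, -1, 0.3, 1.1, -1.9],
    [-21, -25, -1, 0.3, 1.1, -1.9],
    [-20, -26, -1, 0.3, 1.1, -1.9],
    [-19, -26, -1, 0.3, 1.1, -1.9],
  ],
)

```text
clock: 19.0
position: [0.4776, 0.0174, 0.2679]
tool_rot: [-3.121, -0.165, -0.47]
force: [0.2, 0.4, -0.4]
grip_width: 0.0196
```

arm_command(
  targets=[
    [-18, -27, -1, 0.3, 1.1, -1.9],
    [-17, -27, -1, 0.3, 1.1, -1.9],
    [-16, -28, 2, 0.3, 1.1, -1.9],
    [-15, -28, 3, 0.3, 1.1, -1.9],
    [0, 0, 0, 0, 0, 0],
  ],
)

```text
clock: 19.5
position: [0.4588, 0.1534, 0.2526]
tool_rot: [-3.128, -0.244, -0.323]
force: [-0.5, -1.4, -2.3]
grip_width: 0.0195
```

```bash
python3 - <<'E'
from h import *
st(); fplan(17,16,135,6)
E
```

```text
19.5 p [0.4588 0.1534 0.2526] rpy [-3.128 -0.244 -0.323] w 0.0195 F [-0.5 -1.4 -2.3] q [-1.487  0.488  1.263  2.141 -0.535  0.691 -0.241]
tcp in face mm [ 52.  -66.9 211.2] Ferr [-0.9 -1.4 -2.2]
dist 117.94341434071455 rot [ 0.62  3.1  -5.5 ] n 6
[-6.5, -13.4, 12.9, 0.1, 0.52, -0.92]
[-6.4, -13.4, 12.8, 0.1, 0.52, -0.92]
[-6.3, -13.5, 12.8, 0.1, 0.52, -0.92]
[-6.2, -13.6, 12.8, 0.1, 0.52, -0.92]
[-6.1, -13.7, 12.8, 0.1, 0.52, -0.92]
[-5.9, -13.8, 12.7, 0.1, 0.52, -0.92]
```

arm_command(
  targets=[
    [-6, -13, 13, 0.1, 0.5, -0.9],
    [-6, -13, 13, 0.1, 0.5, -0.9],
    [-6, -13, 13, 0.1, 0.5, -0.9],
    [-6, -13, 12, 0.1, 0.5, -0.9],
    [-6, -13, 12, 0.1, 0.5, -0.9],
    [-5, -12, 12, 0.1, 0.5, -0.9],
    [0, 0, 0, 0, 0, 0],
    [0, 0, 0, 0, 0, 0],
  ],
)

```text
clock: 20.3
position: [0.4651, 0.2313, 0.1679]
tool_rot: [3.136, -0.295, -0.224]
force: [0.2, -0.5, -1.5]
grip_width: 0.0194
```

```bash
python3 - <<'E'
from h import *
st(); f=grab('wrist'); pickle.dump(f,open('w10.pkl','wb')); save(f,'w10'); s=bot.observe(); T=toolT(s)
O,F=pickle.load(open('face.pkl','rb'))
print('pred tip px',proj(f,[T[:3,3]+T[:3,:3]@[0,0,.0783]])[0],'pred ring px',proj(f,[O+F@[.017,.016,.0007]])[0])
fplan(17,16,110,3)
E
```

```text
20.3 p [0.4651 0.2313 0.1679] rpy [ 3.136 -0.295 -0.224] w 0.0194 F [ 0.2 -0.5 -1.5] q [-1.425  0.636  0.996  2.154 -0.697  0.488 -0.209]
tcp in face mm [ 16.4  10.6 133.8] Ferr [-0.2 -0.4 -1.6]
pred tip px [281.05051006 235.81185913] pred ring px [282.0391979  205.40241602]
dist 24.45218397830794 rot [ 0.19  0.23 -0.04] n 3
[0.2, -1.8, 7.9, 0.06, 0.08, -0.01]
[0.2, -1.8, 7.9, 0.06, 0.08, -0.01]
[0.2, -1.8, 7.9, 0.06, 0.08, -0.01]
```

View pics/w10.png

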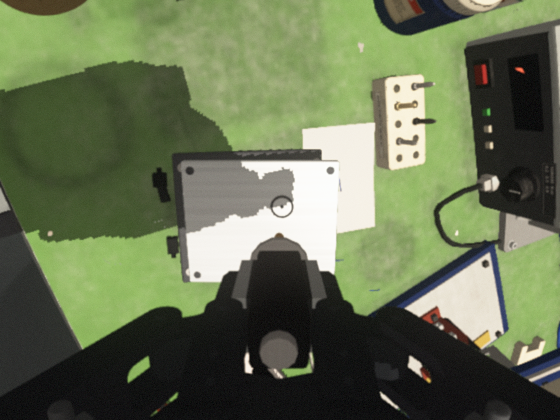

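The chips are on the worktop at (160,183) and (173,246) and the face is clear. The ring at (282,206) matches the prediction of (282,205). The brass tip shows at about (279,238). From here I'll check the tip numerically.

```bash
cat >> h.py <<'E'
def tipchk(f):
    c=f['color'].astype(int); T=toolT(bot.observe()); tp=proj(f,[T[:3,3]+T[:3,:3]@[0,0,.0783]])[0]
    u,v=tp.round().astype(int); print('pred tip',tp.round(1))
    for r in range(v-8,v+8): print(r,[tuple(int(a) for a in c[r,k]) for k in range(u-9,u+9,2)])
E
python3 - <<'E'
from h import *
f=pickle.load(open('w10.pkl','rb'))
for s,c in dot(f,(282,206),10): print(s,c,onf(f,*c).round(2))
tipchk(f)
E
```

```text
[0, 0, 31, 32, 594] [275.91 196.96] [12.31 22.64  0.7 ]
pred tip [281.1 235.8]
228 [(248, 247, 242), (249, 247, 243), (249, 247, 243), (249, 247, 243), (249, 247, 243), (249, 247, 243), (249, 247, 243), (249, 247, 243), (249, 248, 244)]
229 [(247, 246, 241), (248, 246, 242), (248, 246, 241), (249, 247, 243), (249, 247, 243), (248, 247, 242), (249, 247, 243), (249, 247, 243), (249, 247, 243)]
230 [(248, 246, 241), (247, 245, 241), (248, 246, 242), (249, 247, 243), (249, 247, 243), (249, 247, 243), (248, 247, 242), (249, 247, 243), (249, 247, 243)]
231 [(248, 245, 241), (248, 246, 242), (248, 246, 242), (245, 242, 236), (247, 245, 240), (248, 247, 242), (249, 247, 244), (249, 247, 243), (249, 248, 243)]
232 [(248, 246, 242), (248, 245, 241), (243, 239, 233), (217, 208, 194), (231, 223, 211), (247, 245, 240), (250, 248, 244), (249, 248, 244), (249, 248, 244)]
233 [(247, 245, 241), (248, 246, 241), (208, 196, 180), (134, 118, 97), (152, 137, 118), (236, 231, 218), (250, 248, 245), (249, 247, 243), (250, 248, 244)]
234 [(248, 247, 243), (243, 240, 234), (146, 128, 108), (98, 75, 49), (104
[... 716 characters left out ...]
98, 91, 86), (103, 96, 88), (100, 94, 87), (98, 94, 87), (98, 93, 87), (124, 117, 109)]
240 [(111, 107, 96), (109, 103, 95), (113, 106, 98), (116, 110, 100), (112, 105, 99), (114, 106, 99), (111, 105, 97), (112, 106, 100), (96, 90, 83)]
241 [(121, 112, 103), (114, 107, 100), (118, 111, 103), (121, 113, 106), (118, 112, 103), (120, 112, 104), (118, 110, 100), (117, 110, 101), (112, 105, 97)]
242 [(115, 107, 99), (113, 107, 99), (115, 109, 98), (116, 110, 102), (117, 110, 101), (115, 110, 100), (117, 109, 102), (117, 111, 102), (116, 109, 102)]
243 [(114, 107, 98), (113, 103, 98), (116, 107, 101), (115, 108, 100), (113, 106, 98), (116, 106, 99), (113, 108, 98), (114, 106, 98), (119, 112, 106)]
```

arm_command(
  targets=[
    [0, -3, 7, 0.1, 0.1, 0],
    [0, -2, 6, 0.1, 0.1, 0],
    [0, -1, 5, 0, 0, 0],
    [0, 0, 0, 0, 0, 0],
    [0, 0, 0, 0, 0, 0],
  ],
)

```text
clock: 20.85
position: [0.4727, 0.2349, 0.1506]
tool_rot: [-3.141, -0.299, -0.228]
force: [-0.9, 0.3, -1.1]
grip_width: 0.0193
```

```bash
python3 - <<'E'
from h import *
st(); fplan(17,16,95,3); f=grab('wrist'); pickle.dump(f,open('w11.pkl','wb')); O,F=pickle.load(open('face.pkl','rb'))
g=proj(f,[O+F@[.017,.016,.0007]])[0]; print('pred ring',g)
for s,c in dot(f,g,11): print(s,c,onf(f,*c).round(2))
E
```

```text
20.85 p [0.4727 0.2349 0.1506] rpy [-3.141 -0.299 -0.228] w 0.0193 F [-0.9  0.3 -1.1] q [-1.377  0.658  0.935  2.15  -0.735  0.446 -0.188]
tcp in face mm [ 17.6  15.8 115.3] Ferr [-1.2  0.1 -0.7]
dist 20.329706398090604 rot [-0.07 -0.01 -0.23] n 3
[-0.2, -0.1, 6.8, -0.02, -0.0, -0.08]
[-0.2, -0.1, 6.8, -0.02, -0.0, -0.08]
[-0.2, -0.1, 6.8, -0.02, -0.0, -0.08]
pred ring [279.80786334 219.39466023]
[11, 12, 22, 11, 54] [277.94 212.09] [15.68 21.47  0.7 ]
[18, 35, 9, 7, 33] [278.88 235.7 ] [16.28  3.57  0.7 ]
```

```bash
cat >> h.py <<'E'
from scipy.ndimage import map_coordinates
def ringfit(f,x0=17,y0=16,R=4,arc=(0,2*np.pi)):
    O,F=pickle.load(open('face.pkl','rb')); g=cv2.cvtColor(f['color'],cv2.COLOR_RGB2GRAY).astype(float); a=np.linspace(*arc,60)
    def samp(x,y,r):
        X=np.c_[x+r*np.cos(a),y+r*np.sin(a),np.full(60,.7)]/1000; p=proj(f,O+X@F.T); return map_coordinates(g,[p[:,1],p[:,0]],order=1)
    sc=lambda x,y: np.median(samp(x,y,8)-np.minimum(samp(x,y,5.3),samp(x,y,10.8)))
    sc=lambda x,y: np.mean(np.clip(samp(x,y,8)/np.minimum(samp(x,y,5.3),samp(x,y,10.8)),0,1.2))
    G=np.arange(-R,R+.01,.25); S=np.array([[sc(x0+i,y0+j) for j in G] for i in G]); i,j=np.unravel_index(S.argmin(),S.shape)
    w=np.clip(S.min()+.05-S,0,None); I,J=np.meshgrid(G,G,indexing='ij')
    print('ring face',x0+(w*I).sum()/w.sum(),y0+(w*J).sum()/w.sum(),'score',S.min().round(3)); return x0+G[i],y0+G[j]
E
python3 - <<'E'
from h import *
f=pickle.load(open('w10.pkl','rb')); ringfit(f)
f=pickle.load(open('w11.pkl','rb')); ringfit(f); ringfit(f,arc=(.3,np.pi-.3))
print(f['K'][0,0]); tipchk(f)
E
```

```text
ring face 16.651568147437025 15.20664240544462 score 0.514
ring face 16.534134808164314 15.15803153526248 score 0.527
ring face 16.556864693327945 15.250853008699806 score 0.456
347.4894621634331
pred tip [281.  235.8]
228 [(139, 134, 125), (237, 233, 225), (249, 247, 242), (249, 247, 242), (249, 247, 243), (249, 247, 243), (244, 242, 236), (187, 182, 172), (146, 141, 131)]
229 [(125, 121, 115), (159, 155, 148), (234, 231, 220), (244, 242, 236), (246, 243, 238), (240, 237, 231), (186, 179, 171), (120, 115, 108), (220, 214, 204)]
230 [(214, 207, 198), (111, 106, 102), (144, 140, 132), (206, 201, 191), (215, 209, 198), (173, 167, 156), (116, 110, 104), (178, 174, 165), (250, 248, 244)]
231 [(249, 247, 243), (187, 181, 171), (127, 120, 113), (109, 105, 98), (110, 106, 96), (117, 113, 107), (169, 164, 154), (241, 239, 232), (253, 252, 249)]
232 [(252, 250, 247), (243, 240, 234), (175, 169, 155), (79, 65, 54), (88, 76, 63), (185, 178, 167), (241, 237, 232), (252, 250, 246), (252, 250, 247)]
233 [(251, 249, 246), (252, 250, 247), (195, 184, 165), (101, 79, 55), (108, 88, 65), (232, 225, 21
[... 850 characters left out ...]
 86), (101, 95, 89), (100, 96, 88), (96, 93, 85), (97, 91, 82), (129, 123, 114)]
240 [(113, 106, 98), (108, 103, 96), (114, 108, 101), (117, 109, 101), (114, 106, 99), (115, 108, 101), (114, 108, 98), (111, 106, 98), (100, 95, 87)]
241 [(114, 107, 100), (115, 109, 100), (118, 112, 104), (117, 111, 104), (117, 112, 104), (117, 109, 102), (119, 112, 103), (120, 114, 106), (112, 104, 98)]
242 [(118, 109, 103), (119, 113, 102), (116, 109, 101), (118, 112, 103), (115, 108, 98), (116, 109, 102), (119, 111, 103), (117, 112, 103), (116, 108, 101)]
243 [(114, 108, 98), (116, 108, 100), (115, 108, 101), (116, 110, 101), (115, 108, 99), (116, 108, 102), (118, 111, 103), (115, 106, 98), (116, 109, 101)]
```

arm_command(
  targets=[
    [0, 0, 8, 0, 0, 0],
    [0, 0, 8, 0, 0, -0.1],
    [0, -0.5, 7, 0, 0, -0.1],
    [0, 0, 4, 0, 0, 0],
    [0, 0, 0, 0, 0, 0],
    [0, 0, 0, 0, 0, 0],
  ],
)

```text
clock: 21.5
position: [0.4812, 0.2333, 0.1223]
tool_rot: [3.141, -0.299, -0.224]
force: [0.5, 0.3, -0.5]
grip_width: 0.0193
```

```bash
cat >> h.py <<'E'
def chk():
    O,F=pickle.load(open('face.pkl','rb')); A=[];E=[]
    for i in range(6):
        s=bot.observe(); A.append(s['force']@F); T=toolT(s); E.append((T[:3,3]-O)@F*1000); f=grab('wrist')
    print('meanF face',np.mean(A,0).round(2),'sd',np.std(A,0).round(2),'tcp',np.mean(E,0).round(2))
    print('axis err deg',np.degrees(np.arccos(np.clip(-T[:3,2]@F[:,2],-1,1))).round(2))
    ringfit(f,16.5,15.2,3,(.5,np.pi-.5)); return f
E
python3 - <<'E'
from h import *
st(); f=chk(); fplan(17.8,16.1,80,1); tipchk(f)
E
```

```text
21.5 p [0.4812 0.2333 0.1223] rpy [ 3.141 -0.299 -0.224] w 0.0193 F [ 0.5  0.3 -0.5] q [-1.296  0.69   0.838  2.149 -0.784  0.382 -0.143]
tcp in face mm [17.6 16.2 85.7] Ferr [ 0.2  0.4 -0.6]
meanF face [-0.25  0.25 -1.06] sd [0.47 0.28 0.32] tcp [17.56 16.34 85.9 ]
axis err deg 0.09
ring face 16.65018859111588 15.248667423188612 score 0.367
dist 6.017438414365622 rot [-0.09 -0.01  0.01] n 1
[0.3, 0.4, 6.0, -0.09, -0.01, 0.01]
pred tip [280.9 235.8]
228 [(131, 128, 121), (143, 137, 130), (141, 136, 128), (141, 137, 130), (142, 138, 130), (142, 137, 130), (142, 139, 130), (142, 136, 128), (112, 110, 104)]
229 [(140, 134, 128), (141, 137, 131), (142, 139, 131), (141, 138, 130), (145, 140, 132), (146, 141, 133), (145, 141, 132), (144, 139, 132), (136, 135, 126)]
230 [(145, 139, 131), (141, 138, 130), (145, 142, 134), (148, 144, 136), (140, 138, 129), (144, 141, 133), (140, 137, 130), (143, 139, 130), (146, 143, 133)]
231 [(143, 137, 132), (144, 139, 132), (145, 141, 134), (138, 133, 126), (137, 133, 125), (142, 139, 131), (142, 139, 133), (142, 140, 132), (146, 143, 137)]
232 [(137, 133
[... 1053 characters left out ...]
97, 90, 84), (98, 92, 88), (100, 95, 89), (96, 91, 85), (96, 92, 84), (94, 89, 82), (122, 118, 111)]
240 [(108, 103, 97), (108, 100, 93), (105, 99, 91), (109, 103, 96), (110, 103, 96), (108, 104, 95), (109, 104, 97), (105, 99, 90), (93, 88, 81)]
241 [(108, 103, 95), (114, 109, 101), (117, 108, 101), (115, 107, 100), (116, 110, 101), (115, 108, 103), (118, 113, 103), (114, 109, 101), (109, 102, 95)]
242 [(112, 105, 97), (110, 106, 97), (114, 106, 98), (110, 103, 97), (111, 104, 97), (112, 106, 96), (114, 106, 98), (113, 105, 98), (115, 109, 99)]
243 [(109, 101, 94), (111, 103, 96), (108, 102, 94), (114, 108, 98), (110, 102, 94), (111, 104, 96), (111, 106, 97), (112, 106, 99), (114, 109, 103)]
```

arm_command(
  targets=[
    [0.3, 0, 3, 0, 0, 0],
    [0, 0, 3, 0, 0, 0],
    [0, 0, 1.5, 0, 0, 0],
    [0, 0, 0, 0, 0, 0],
    [0, 0, 0, 0, 0, 0],
  ],
)

```text
clock: 22.3
position: [0.4837, 0.2332, 0.1149]
tool_rot: [3.141, -0.299, -0.223]
force: [-1.1, -0.4, -2.1]
grip_width: 0.019
```

```bash
python3 - <<'E'
from h import *
chk(); fplan(17.9,16.1,73.5,4)
E
```

```text
meanF face [-0.22  0.2  -1.3 ] sd [0.71 0.54 0.43] tcp [17.75 16.74 77.96]
axis err deg 0.12
ring face 16.634592568990826 15.347208205580367 score 0.352
dist 4.557751931171638 rot [-0.12 -0.02  0.03] n 4
[0.0, 0.2, 1.1, -0.03, -0.0, 0.01]
[0.0, 0.2, 1.1, -0.03, -0.0, 0.01]
[0.0, 0.2, 1.1, -0.03, -0.0, 0.01]
[0.0, 0.2, 1.1, -0.03, -0.0, 0.01]
```

arm_command(
  targets=[
    [0, 0.5, 1, 0, 0, 0],
    [0, 0, 1, 0, 0, 0],
    [0, 0, 0, 0, 0, 0],
    [0, 0, 0, 0, 0, 0],
  ],
)

```text
clock: 23.0
position: [0.4842, 0.2328, 0.113]
tool_rot: [-3.141, -0.3, -0.223]
force: [-0.3, -0.6, -0.1]
grip_width: 0.0191
```

```bash
python3 - <<'E'
from h import *
f=chk(); tipchk(f); fplan(17.9,16.1,73.5,4)
E
```

```text
meanF face [-0.29  0.01  0.12] sd [0.37 0.44 0.55] tcp [17.76 16.37 75.94]
axis err deg 0.13
ring face 16.646844616143653 15.3255251332667 score 0.345
pred tip [281.  235.9]
228 [(59, 58, 55), (42, 41, 39), (59, 58, 53), (62, 60, 57), (71, 68, 65), (61, 56, 53), (46, 43, 42), (59, 57, 54), (110, 107, 103)]
229 [(38, 37, 33), (65, 63, 60), (104, 100, 96), (108, 103, 99), (118, 113, 108), (97, 95, 91), (80, 78, 74), (48, 46, 44), (76, 70, 68)]
230 [(61, 56, 55), (106, 102, 97), (140, 135, 129), (139, 136, 128), (140, 136, 128), (136, 132, 125), (120, 117, 112), (76, 75, 69), (49, 46, 45)]
231 [(100, 97, 91), (137, 134, 127), (143, 140, 133), (145, 139, 131), (143, 139, 129), (141, 138, 132), (140, 136, 131), (114, 112, 106), (56, 53, 49)]
232 [(129, 124, 117), (141, 138, 130), (140, 135, 127), (131, 123, 113), (128, 118, 107), (137, 132, 125), (138, 132, 126), (133, 130, 123), (83, 80, 75)]
233 [(139, 134, 128), (141, 134, 128), (128, 118, 106), (112, 97, 75), (110, 92, 75), (127, 121, 108), (142, 138, 130), (137, 134, 126), (111, 107, 102)]
234 [(143, 140, 133), (135, 129, 120), (104,
[... 900 characters left out ...]
), (107, 102, 94), (109, 103, 94), (98, 92, 85)]
241 [(112, 105, 98), (113, 109, 101), (114, 108, 99), (116, 108, 100), (115, 109, 102), (115, 108, 100), (118, 110, 104), (116, 109, 101), (111, 103, 95)]
242 [(112, 105, 96), (108, 104, 95), (115, 108, 101), (111, 104, 99), (112, 105, 98), (111, 104, 97), (114, 107, 99), (110, 104, 97), (115, 110, 101)]
243 [(113, 105, 98), (114, 106, 98), (111, 105, 97), (111, 104, 97), (112, 105, 96), (114, 104, 99), (113, 106, 97), (112, 106, 98), (114, 108, 102)]
dist 2.4669044368351387 rot [-0.13 -0.02  0.05] n 4
[0.0, 0.1, 0.6, -0.03, -0.01, 0.01]
[0.0, 0.1, 0.6, -0.03, -0.01, 0.01]
[0.0, 0.1, 0.6, -0.03, -0.01, 0.01]
[0.0, 0.1, 0.6, -0.03, -0.01, 0.01]
```

Contact was made at about 77 mm TCP height. I'll lift a little, re-centre by about 0.8 mm, then press to half stroke.

arm_command(
  targets=[
    [0, 0, -2.5, 0, 0, 0],
    [0.3, 1, 0, 0, 0, 0],
    [0, 0, 2.5, -0.1, 0, 0],
    [0, 0, 1.5, 0, 0, 0],
    [0, 0, 1.2, 0, 0, 0],
    [0, 0, 0, 0, 0, 0],
    [0, 0, 0, 0, 0, 0],
  ],
)

```text
clock: 24.0
position: [0.4852, 0.2315, 0.1104]
tool_rot: [3.14, -0.3, -0.223]
force: [-1.0, 1.1, 1.6]
grip_width: 0.0194
```

```bash
python3 - <<'E'
from h import *
f=chk(); pickle.dump(f,open('w12.pkl','wb'))
g=cv2.cvtColor(f['color'],cv2.COLOR_RGB2GRAY)
for r in range(220,244): print(r,' '.join('%3d'%x for x in g[r,262:298]))
E
```

```text
meanF face [-0.49  0.03  1.45] sd [0.33 0.6  0.5 ] tcp [18.15 15.34 73.04]
axis err deg 0.04
ring face 16.62034639550442 15.34800497905262 score 0.344
220 135 138 140 137 135 138 139 138 139 138 139 139 143 139 141 136 139 143 140 142 141 142 142 140 142 141 144 143 142 145 141 144 142 142 141 142
221 137 134 138 135 140 137 136 138 136 138 136 137 135 139 138 139 137 140 141 140 135 143 140 141 139 140 140 139 140 141 139 141 143 140 138 144
222 139 139 138 137 139 136 138 137 138 138 135 138 136 137 136 137 138 141 137 140 136 139 139 135 143 140 142 141 142 143 142 139 144 142 141 139
223 136 135 138 138 135 136 137 138 135 136 139 139 141 136 141 137 134 138 137 138 139 140 140 139 140 138 138 142 140 142 141 141 141 144 141 144
224 136 137 133 137 135 135 136 135 137 136 140 136 136 132 133 130 125 125 124 134 139 137 139 139 140 142 137 139 140 140 140 139 140 142 140 143
225 134 136 135 138 136 134 137 139 138 138 131 119 119 115 110  95  91  94  96 105 114 119 128 133 139 140 140 138 137 138 140 138 139 141 139 141
226 135 136 138 137 134 137 135 135 132 124 110  86  71  64  
[... 1902 characters left out ...]
  88  86  88  87  89  89  92  85  90  91  86  85  91  88  89  88  86  86  93  80  59  51  82 126 142 144 140
240 133 121  82  65  73  79  86  87  87  99  98  99  98  98  99 102  99 103 100 102 103 100 101 100  98  96  93  87  80  74  66  83 118 135 141 147
241 114 101  88  75  84  88  94 100 103 105 106 105 105 108 109 107 105 112 107 109 106 110 110 109 109 110 100  99  92  83  79  83  98 117 133 175
242  94  85  83  90  97 100 102 106 106 105 109 107 106 105 106 108 105 104 109 108 110 107 108 110 106 108 110 110  99  97  90  87  86  95 114 178
243  81  86  91 101 104 109 105 107 108 103 108 105 107 106 102 106 105 104 104 106 108 106 104 109 105 109 107 108 109 106 103  98  89  86  91 125
```

The tip is centred in the ring: ring centre is about (278.5,239.6) and tip about (279,239.1). The force rise of ~2.65 N means about 4.6 mm of plunger travel, so I'll nudge it slightly deeper.

arm_command(
  targets=[
    [0, 0, 0.5, 0, 0, 0],
    [0, 0, 0, 0, 0, 0],
    [0, 0, 0, 0, 0, 0],
    [0, 0, 0, 0, 0, 0],
  ],
)

```text
clock: 24.7
position: [0.4853, 0.2315, 0.1099]
tool_rot: [3.14, -0.3, -0.223]
force: [-0.9, -0.2, 0.6]
grip_width: 0.0193
```

```bash
python3 - <<'E'
from h import *
st(); chk(); chk()
E
```

```text
24.7 p [0.4853 0.2315 0.1099] rpy [ 3.14  -0.3   -0.223] w 0.0193 F [-0.9 -0.2  0.6] q [-1.259  0.703  0.796  2.148 -0.805  0.352 -0.123]
tcp in face mm [18.1 15.3 72.6] Ferr [-0.6 -0.3  0.8]
meanF face [-0.87  0.16  1.24] sd [0.55 0.35 0.49] tcp [18.16 15.34 72.56]
axis err deg 0.05
ring face 16.64625680125531 15.311841728235414 score 0.336
meanF face [-0.56 -0.14  1.16] sd [0.46 0.4  0.4 ] tcp [18.15 15.34 72.56]
axis err deg 0.05
ring face 16.64792628006901 15.29946390281293 score 0.333
```

arm_command(
  targets=[
    [0, 0, 0.5, 0, 0, 0],
    [0, 0, 0, 0, 0, 0],
    [0, 0, 0, 0, 0, 0],
    [0, 0, 0, 0, 0, 0],
  ],
)

```text
clock: 25.7
position: [0.4855, 0.2314, 0.1094]
tool_rot: [3.14, -0.3, -0.223]
force: [-0.2, 0.4, 0.9]
grip_width: 0.0198
```

```bash
python3 - <<'E'
from h import *
chk(); f=chk()
g=cv2.cvtColor(f['color'],cv2.COLOR_RGB2GRAY)
for r in range(224,239): print(r,' '.join('%3d'%x for x in g[r,272:288]))
O,F=pickle.load(open('face.pkl','rb')); P=cloud(grab('scene')).reshape(-1,3); q=P[np.hypot(P[:,0]-.46,P[:,1]-.045)<.05]; print('scraper top z',np.percentile(q[:,2],99))
E
```

```text
meanF face [-0.5  -0.07  1.54] sd [0.58 0.7  0.59] tcp [18.16 15.35 72.02]
axis err deg 0.05
ring face 16.644121700628457 15.325227623834559 score 0.334
meanF face [-0.48 -0.3   1.56] sd [0.66 0.61 0.25] tcp [18.16 15.35 72.02]
axis err deg 0.05
ring face 16.605534685799988 15.378895497144882 score 0.333
224 136 137 138 137 136 135 138 134 135 137 138 141 138 141 141 141
225 135 134 133 121 116 119 118 116 116 122 126 134 137 136 137 136
226 122 114 105  83  73  75  65  67  73  82  93 107 114 128 131 139
227  84  64  57  49  43  42  42  44  46  40  47  55  70  89 106 126
228  47  41  43  46  58  58  64  61  60  56  49  43  41  53  69  93
229  41  60  70  86  99 107 105 106  99  97  90  76  60  46  42  58
230  76  95 115 128 132 138 134 137 134 136 131 122  97  70  51  44
231 113 128 136 139 138 141 140 141 139 139 138 138 130 107  84  54
232 134 137 137 135 135 137 134 137 137 138 135 136 137 132 116  92
233 136 135 132 133 136 136 136 135 133 136 136 138 137 138 134 119
234 136 139 139 136 133 128 123 120 121 127 132 140 136 139 137 133
235 138 139 137 131 120 106  95  93  99 110 121 136 139 139 142 139
236 125 126 122 111  92  83  82  81  80  84 104 116 126 131 133 138
237 104 105  94  85  81  76  80  79  78  82  81  93  98 104 112 121
238  83  87  82  83  80  82  78  81  82  82  84  82  84  86  89  98
scraper top z 0.09443762065862756
```

```bash
python3 -c "
from workcell import bot
print(bot.job_done())"
```

```text
the job is handed in; nothing more can be done
None
```

The job is done and handed in at about 26 s of the 58 s allowed, with the arm still holding the probe in the ring. `job_done` gives no verdict.

- **Sweep:** I swept the three offcuts down the slope and off the low edge with the scraper. Later pictures show the face clear and offcuts lying on the worktop at the foot of the block. Only two separate dark shapes could be made out there, so the third probably lies against one of them.
- **Scraper:** It stands upright about 6 mm from where it started, with its rib top measured at 54 mm just after release. A last automatic check there read 94 mm. I think the arm or the neighbouring jig was in that measuring window, but I didn't look into it.
- **Probe:** I took the black probe out of its stand. The tip is inside the ring, about 0.5 mm from its centre, and the tool is within 0.1° of square to the face.
- **Plunger:** The force at the face rose by about 2.7 N, which puts the plunger about 4.8 mm in. Tool height gives about 5 mm, and at most 6. The tip's shift in the wrist picture, rough to about 1 mm, gave about 3.4 mm. That was before the last two 0.5 mm presses.

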